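# Set a worn screw-fed length stop to its index, slack taken up

### The job

The red pointer of the screw-fed stop stands beyond the yellow index. Wind the crank handle to bring the carriage back towards the crank until its pointer is clearly past the index (3 mm or more), then wind it forward again so that the pointer ends on the index line with the screw's slack taken up in the forward direction. Work it by its crank handle only, without forcing the handle in or out of its circle, let go when done, and leave the things around it where they are.

Things in the scene. Friction and masses are not known exactly. Their poses are not given: they have to be found in the camera images.
- index_tip (a point): Tip of the short black index line on the yellow index clip (16 mm wide, fixed to the side rail of the stop), 36 mm above the bench; x runs along the slide, away from the crank ('forward'), z up. In this frame the pointer's tip is at x = 0 when on the index, positive when beyond it. The crank's vertical axis stands at y -62, anywhere from x -126 to -106 mm: find it by feel or by eye.
- handle_mid (a point): Centre of the black upright crank handle, 125 mm above the bench: a freely spinning sleeve 18 mm in diameter, z 100 to 146 mm, so it can be held at one orientation while wound round. Its throw (distance from the crank axis) is adjustable, anywhere from 32 to 52 mm, not given. It starts forward of the axis, within 30 degrees. Winding takes about 1 N in the slack, 4 to 6 N when the carriage moves.
- handle_pin (a joint): How far (m) the handle's pin is pushed out of its rest in a short sprung slot that runs radially in the wheel: + outward, - inward. The stiff spring gives 1 mm for every 10 N of pull or push along the radius; beyond 1.2 mm (12 N) the pin is strained. Forces along the circle do not move it.
- crank_handle: The same black handle, standing on a level steel wheel (128 mm across, rim top 97 mm above the bench, boss 101) on the green gear head. Wound clockwise, seen from above, it drives the brass nut forward, anticlockwise back: 20 mm a turn, several turns in all. A grip that closes along its circle (not towards the axis) does not push its pin aside.
- carriage: Steel carriage, 74 x 80 mm, with a dark stop plate on its front lug (top 95 mm above the bench), on the green base of the screw-fed stop; origin at bench level below its centre, axes as index_tip. Stiff in its ways, stays where it is left. Its front and rear lugs, inner faces 46 mm apart, embrace the brass nut. Not to be touched.
- nut_top (a point): Centre of the top of the brass nut, 42 mm long, on the screw between the carriage's two lugs: 4 mm of slack in all. It moves the carriage only by pressing on a lug. In the carriage's frame its x is +2 mm when it bears on the front lug (slack taken up forward), -2 mm on the rear lug.
- pointer_tip (a point): Tip of the thin red pointer on the side of the carriage, 36 mm above the bench.
- cast_boss_0: Bystander: small dark flanged casting, 50 x 50 x 30 mm.
- cast_boss_1: Bystander: small dark flanged casting, 50 x 50 x 30 mm.
- oil_can: Bystander: green oil can with a brass spout, 62 x 72 x 123 mm.

How it is judged:
By the outcome, as a careful person would: the job done as asked, in the order asked, and still so for the second after the job is handed in, with the robot touching nothing.
It also fails if it takes over 72 s, if anything falls off the work surface, if the arm or the gripper's body presses on something with over 40 N, if the wrist force passes 120 N, or if a joint passes its speed limit or range.

### The arm

A 6-joint arm with a two-finger parallel gripper is mounted at the origin on a cart in front of the work surface, level with it; the furniture and walls round the work are solid. World frame = base frame: x ahead of the robot, y to its left, z up, the work surface at z = 0. Lengths are in m, angles in rad, forces in N, time in s.
With the tool pointing down it reaches from about 0.275 to 1 m from the base axis. Payload 8.4 kg.
Tool frame: the origin (TCP) lies midway between the tips of the shut fingers; the grasp point (between the pads) lies bot.grasp_offset behind it (bot.grasp_offset is the distance from the TCP to the grasp point, in m); z points along the fingers, y is the direction in which the jaws open and shut (so a half turn about z gives the same grasp; the last joint's range is limited). The gripper opens to 85 mm and grips with 20 to 120 N. Pads are 22 mm wide; open, the fingers measure 114 mm over their backs; the gripper's body (76 mm by 85 mm) begins 54 mm behind the grasp point. The pads swing forward as they close: fully open they stand 13 mm farther back than shut.
Start: joints at [-1.334, 0.353, 1.633, -0, 1.155, -0.002], TCP at [0.148, -0.607, 0.231] pointing down, gripper open.
Joint ranges: [-2.63, 2.63], [-0.92, 2.1], [0.06, 2.66], [-1.3, 4.44], [0, 2.69], [-3.02, 3.02]. Speed limits (rad/s): [2.22, 2.22, 2.79, 3.14, 3.14, 3.14].

### API

Orientations are given as [roll, pitch, yaw] about the fixed x, y, z axes, in that order (R = Rz(yaw) Ry(pitch) Rx(roll)).
In Python, from cell import bot gives the robot as it stands.
- The arm moves only by the tool apply_moves, never from a script. Its argument "moves" is a list of rows, each a list of 6 numbers: the shift along the tool's x, y, z in m, then the turn, a rotation vector about the tool's x, y, z in rad. A call has 1 to 12 rows; each row is the pose to reach, as a shift and turn from the pose commanded when the call began, along the tool's axes at that moment; what a row does not reach only later rows make up. A row lasts 1/8 s, in which the tool goes at most 62.5 mm and 10.7 degrees, less where a joint would pass 70% of its speed; a pose out of reach is approached as far as the arm can. A call with a gripper value outside its range is refused whole. "fingers" is the opening in per cent of the stroke, from 0 (shut) to 100 (fully open), set as the call begins (left out, the last holds). The fingers move at their own pace and stop on an object; the grip force is fixed at half the most. Time passes only in rows, so rows that repeat a pose let the fingers close. It gives the time, the measured TCP pose, the force and the opening at its end, in the units of the state.
- bot.sense(): the state, without advancing time (a new reading comes with each control period).
- bot.read_camera(name): name is "side" or "top"; returns a dict with "img" (384x512x3 uint8, red, green, blue), "range_z" (384x512 float32, m along the optical axis (not along the pixel's ray), 0 where there is no reading), "fx", "fy", "cx", "cy" (pixels), "camera_from_world" (4x4, takes a point from world to camera coordinates). Camera axes: x right, y down, z forward; pixel columns grow to the right and rows downward; lengths in m; the calibration is good to about 2 mm. A picture is of the moment at which its call begins.
- bot.close_job(): hands the job in, once; it reports no verdict.
The state is a dict: "t": time; "qpos": joint angles; "qd": joint speeds; "tau": joint torques, N m; "tcp_pos": TCP position; "tool_rot": TCP orientation; "ft_force": force on the tool from outside, world axes, zero at the start; "torque": the same for the moment, N m; "width": opening from 0.0 (shut) to 1.0 (fully open).
Only numpy, scipy, OpenCV 4.12 (cv2) and the standard library are available. Lean on these libraries where they do the work, as an engineer would, in place of code of your own. Each camera call takes 0.05 s, during which the arm holds its last target.

## Working session

There is one attempt and no reset: what is moved stays moved. The work goes in short steps, Python scripts to look and compute and a tool call to move; the robot and the scene stay as the last step left them, time stands still between calls to the robot, and variables do not carry over. Pictures are saved under pics/ and viewed, and the job is handed in when it is done.

Besides the shell and the picture viewer there is one more tool, called by a JSON object that holds its "name" and its "arguments", one argument or row to a line. apply_moves: Moves the arm, as the interface text tells. Its arguments: {"type":"object","properties":{"moves":{"type":"array","items":{"type":"array","items":{"type":"number"}}},"fingers":{"type":"number"}},"required":["moves"]}

```bash
mkdir -p pics
cat > h.py <<'E'
import numpy as np,cv2
from cell import bot
def snap(n,tag):
    c=bot.read_camera(n); cv2.imwrite(f'pics/{tag}.png',cv2.cvtColor(c['img'],cv2.COLOR_RGB2BGR)); np.savez(f'pics/{tag}.npz',**c); return c
def ray(c,u,v):
    M=np.linalg.inv(c['camera_from_world']); d=M[:3,:3]@np.array([(u-c['cx'])/c['fx'],(v-c['cy'])/c['fy'],1]); return M[:3,3],d
def onz(c,u,v,z):
    o,d=ray(c,u,v); return o+d*(z-o[2])/d[2]
def pt(c,u,v):
    o,d=ray(c,u,v); return o+d*c['range_z'][int(v),int(u)]
def proj(c,p):
    q=c['camera_from_world']@np.r_[p,1]; return q[0]/q[2]*c['fx']+c['cx'],q[1]/q[2]*c['fy']+c['cy']
E
python3 - <<'E'
from h import *
for n in('side','top'):
    c=snap(n,n+'0'); print(n,c['fx'],c['cx'],np.linalg.inv(c['camera_from_world'])[:3].round(3).tolist())
s=bot.sense();print(s,bot.grasp_offset)
E
```

```text
side 418.62862152030226 260.073868884574 [[-0.811, -0.368, 0.454, -0.123], [-0.584, 0.482, -0.653, 0.824], [0.021, -0.795, -0.606, 0.851]]
top 498.21550838941255 251.91340913737713 [[-0.167, -0.96, 0.224, 0.022], [-0.986, 0.162, -0.044, 0.085], [0.006, -0.228, -0.974, 1.786]]
{'t': 0.1, 'qpos': array([-1.33441077e+00,  3.53569772e-01,  1.63408048e+00, -1.99678098e-05,
        1.15517795e+00, -2.38296325e-03]), 'qd': array([-0.00036227, -0.0022013 , -0.00242668,  0.00037232, -0.00056588,
        0.00163653]), 'tau': array([ 5.40289511e-04, -6.06358624e+01, -3.42818749e+01,  5.01684872e-05,
        3.85777355e-03,  7.36089930e-06]), 'tcp_pos': array([ 0.14771958, -0.60684801,  0.23063357]), 'tool_rot': array([-3.14035706e+00,  1.53135909e-05,  2.38776605e-01]), 'ft_force': array([-0.33487013, -0.61523258,  0.32048617]), 'torque': array([ 0.02715675,  0.05525777, -0.00993131]), 'width': 1.0003839977629332} 0.0187
```

View pics/side0.png

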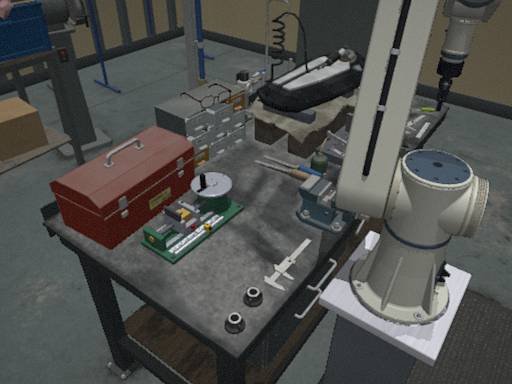

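View pics/top0.png

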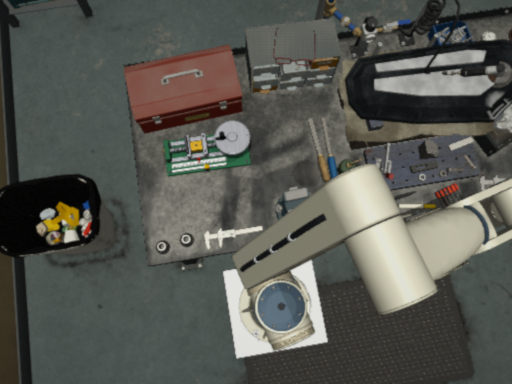

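The side view shows the wheel at about (212,185), its handle at (203,180), and the pointer and index near (207,226). In the top view the wheel is at about (233,139). I'll zoom in on both.

Run:
```python
from h import *
a=cv2.imread('pics/side0.png')[160:265,135:255]; b=cv2.imread('pics/top0.png')[110:185,155:265]
cv2.imwrite('pics/za.png',cv2.resize(a,None,fx=5.5,fy=5.5,interpolation=cv2.INTER_CUBIC)); cv2.imwrite('pics/zb.png',cv2.resize(b,None,fx=7,fy=7,interpolation=cv2.INTER_CUBIC))
```

```text
(no output)
```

View pics/za.png

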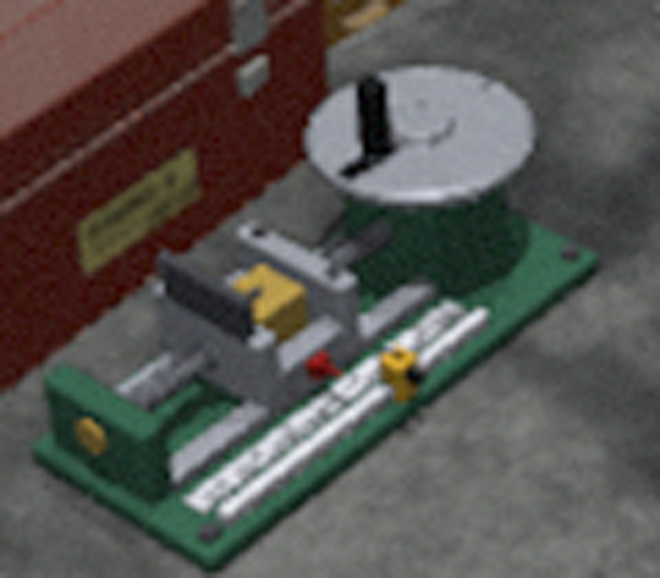

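View pics/zb.png

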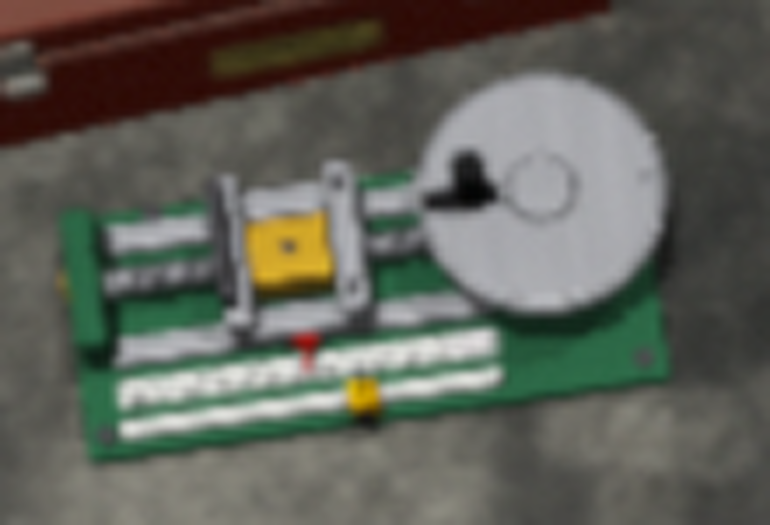

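The top view shows the pointer (red, about (199,159)) roughly 28 mm forward of the yellow index (about (207,166)). The wheel centre is near (232,137) and the handle near (222,135). Next I'll measure these.

```bash
cat > meas.py <<'E'
from h import *
def blob(img,kind,roi):
    hsv=cv2.cvtColor(img,cv2.COLOR_RGB2HSV).astype(int); H,S,V=hsv[...,0],hsv[...,1],hsv[...,2]
    if kind=='red': m=((H<6)|(H>174))&(S>150)&(V>90)
    if kind=='yel': m=(H>17)&(H<32)&(S>130)&(V>110)
    if kind=='blk': m=(V<45)
    if kind=='whl': m=(S<45)&(V>115)
    r=np.zeros_like(m); x0,y0,x1,y1=roi; r[y0:y1,x0:x1]=1
    m=(m&r).astype(np.uint8); n,l,st,ce=cv2.connectedComponentsWithStats(m,connectivity=8)
    return [(ce[i].round(2).tolist(),st[i].tolist()) for i in np.argsort(-st[1:,4])+1][:4],m
E
python3 - <<'E'
from meas import *
cs=dict(np.load('pics/side0.npz')); ct=dict(np.load('pics/top0.npz'))
for nm,c,roi,wr in(('side',cs,(150,200,240,262),(185,165,240,205)),('top',ct,(165,120,240,175),(212,118,255,158))):
    for k in('red','yel'): print(nm,k,blob(c['img'],k,roi)[0])
    print(nm,'blk',blob(c['img'],'blk',wr)[0])
    b,m=blob(c['img'],'whl',wr); print(nm,'whl',b)
    n,l,st,ce=cv2.connectedComponentsWithStats(m); m=(l==1+np.argmax(st[1:,4])).astype(np.uint8)
    k=cv2.findContours(m,0,cv2.CHAIN_APPROX_NONE)[0]; k=max(k,key=len); h=cv2.convexHull(k)
    P=np.array([onz(c,u,v,.097)[:2] for u,v in h[:,0]]); A=np.c_[2*P,np.ones(len(P))]; s=np.linalg.lstsq(A,(P**2).sum(1),rcond=None)[0]
    print(nm,'wheel c',s[:2],'r',np.sqrt(s[2]+s[:2]@s[:2]), 'minenc',cv2.minEnclosingCircle(P.astype(np.float32)))
# toolbox & surroundings heights from top depth
for (u,v) in [(195,85),(195,128),(240,105),(245,100),(180,128),(225,125),(262,60),(290,55),(240,120)]:
    print((u,v),pt(ct,u,v).round(3))
E
```

```text
side red [([193.17, 225.75], [191, 224, 6, 4, 12])]
side yel [([183.61, 212.86], [178, 209, 12, 10, 57]), ([207.0, 225.33], [205, 224, 5, 4, 18]), ([151.56, 237.44], [150, 236, 4, 4, 9]), ([207.0, 230.5], [207, 230, 1, 2, 2])]
side blk [([221.12, 200.45], [214, 195, 15, 10, 84]), ([202.06, 182.14], [197, 174, 9, 18, 77]), ([198.91, 200.09], [194, 198, 11, 6, 22]), ([205.0, 203.5], [204, 203, 3, 2, 4])]
side whl [([212.46, 184.28], [191, 172, 41, 25, 697]), ([186.17, 203.67], [185, 203, 4, 2, 6]), ([201.0, 166.0], [201, 166, 1, 1, 1]), ([199.0, 167.0], [199, 167, 1, 1, 1])]
side wheel c [0.59840536 0.052909  ] r 0.06374483843915676 minenc ((0.5984423756599426, 0.05285448580980301), 0.06529562920331955)
top red [([198.29, 158.43], [197, 158, 4, 2, 7])]
top yel [([195.8, 145.35], [190, 141, 13, 10, 107]), ([206.39, 165.78], [205, 164, 4, 5, 18])]
top blk [([221.32, 136.29], [217, 133, 8, 7, 28]), ([234.39, 155.57], [226, 154, 16, 4, 23]), ([249.65, 146.18], [248, 142, 4, 8, 17])]
top whl [([232.22, 136.96], [212, 120, 38, 34, 891]), ([216.0, 153.52], [212, 152, 10, 5, 33]), ([222.0, 157.0], [219, 157, 7, 1, 7])]
top wheel c [0.60231937 0.05090359] r 0.06391673732437467 minenc ((0.6029624938964844, 0.05278808996081352), 0.06662484258413315)
(195, 85) [0.78  0.146 0.182]
(195, 128) [0.692 0.178 0.002]
(240, 105) [ 0.732 -0.002  0.06 ]
(245, 100) [ 0.773 -0.027  0.001]
(180, 128) [ 0.703  0.234 -0.002]
(225, 125) [0.651 0.065 0.093]
(262, 60) [ 0.819 -0.096  0.215]
(290, 55) [ 0.818 -0.193  0.222]
(240, 120) [0.696 0.005 0.   ]
```

Run:
```python
from meas import *
cs=dict(np.load('pics/side0.npz')); ct=dict(np.load('pics/top0.npz'))
# handle
print('side mid',onz(cs,202.6,181.2,.125),'top mid',onz(ct,221.9,135.3,.125))
print('side top/base',onz(cs,202.3,175.5,.146),onz(cs,203.2,187.3,.1),'top',onz(ct,221.7,132.9,.146),onz(ct,222.1,137.6,.1))
# triangulate
def tri(a,b):
    (o1,d1),(o2,d2)=ray(cs,*a),ray(ct,*b); t=np.linalg.lstsq(np.c_[d1,-d2],o2-o1,rcond=None)[0]; p,q=o1+d1*t[0],o2+d2*t[1]; return (p+q)/2,np.linalg.norm(p-q)
print('tri handle',tri((202.6,181.2),(221.9,135.3)))
# base white scale strip direction & pointer/index
for nm,c,r,y in(('side',cs,(193.17,225.75),(207,225.3)),('top',ct,(198.29,158.43),(206.39,165.78))):
    print(nm,'red',onz(c,*r,.036),'yel',onz(c,*y,.04))
# direction of slide: base edges (green corners) top view
print([onz(ct,155+u/7,110+v/7,.0)[:2].round(4).tolist() for u,v in((92,460),(668,378))], [onz(ct,155+u/7,110+v/7,.03)[:2].round(4).tolist() for u,v in((120,435),(500,378))])
print([onz(cs,135+u/5.5,160+v/5.5,.0)[:2].round(4).tolist() for u,v in((212,568),(597,265))],[onz(cs,135+u/5.5,160+v/5.5,.03)[:2].round(4).tolist() for u,v in((225,518),(488,315))])
for c,n in((ct,'t'),(cs,'s')):
  P=np.array([[pt(c,u,v) for u in range(512)] for v in range(384)])
  m=(P[...,2]>.1)&(P[...,0]>.6)&(P[...,0]<.9)&(P[...,1]>-.15)&(P[...,1]<.35)
  Q=P[m]
  for y in np.arange(-.15,.35,.04):
    q=Q[(Q[:,1]>y)&(Q[:,1]<y+.04)&(Q[:,2]<.3)]
    if len(q): print(n,round(y,2),q[np.argsort(q[:,0])[:3]].round(3).tolist(),q[:,2].max().round(3))
```

```text
side mid [0.60002475 0.08779852 0.125     ] top mid [0.60348828 0.08243538 0.125     ]
side top/base [0.59933841 0.08794992 0.146     ] [0.60206421 0.08513092 0.1       ] top [0.60490046 0.08180287 0.146     ] [0.60362131 0.08302159 0.1       ]
tri handle (array([0.60533181, 0.08241782, 0.11968707]), np.float64(3.821267390859647e-05))
side red [0.55943542 0.18191927 0.036     ] yel [0.52547554 0.15937793 0.04      ]
top red [0.56102387 0.18101945 0.036     ] yel [0.52741278 0.15577913 0.04      ]
[[0.5247, 0.3023], [0.5187, -0.0051]] [[0.5272, 0.2826], [0.5249, 0.083]]
[[0.5257, 0.3005], [0.5192, -0.0069]] [[0.5218, 0.2911], [0.5177, 0.0932]]
t -0.15 [[0.771, -0.112, 0.101], [0.777, -0.12, 0.128], [0.778, -0.136, 0.104]] 0.264
t -0.11 [[0.778, -0.101, 0.14], [0.779, -0.087, 0.143], [0.78, -0.109, 0.143]] 0.226
t -0.07 [[0.78, -0.066, 0.132], [0.78, -0.069, 0.13], [0.781, -0.07, 0.112]] 0.223
t -0.03 [[0.604, 0.008, 0.101], [0.608, 0.007, 0.102], [0.611, -0.012, 0.105]] 0.192
t 0.01 [[0.601, 0.012, 0.101], [0.601, 0.019, 0.104], [0.602, 0.036, 0.109]] 0.197
t 0.05 [[0.6, 0.051, 0.102]
[... 984 characters left out ...]
.101], [0.602, 0.049, 0.103], [0.602, 0.045, 0.101]] 0.187
s 0.05 [[0.601, 0.089, 0.133], [0.601, 0.06, 0.102], [0.602, 0.064, 0.1]] 0.187
s 0.09 [[0.6, 0.093, 0.143], [0.6, 0.11, 0.101], [0.6, 0.09, 0.12]] 0.215
s 0.13 [[0.707, 0.144, 0.158], [0.708, 0.169, 0.143], [0.709, 0.165, 0.118]] 0.221
s 0.17 [[0.706, 0.204, 0.156], [0.707, 0.208, 0.133], [0.707, 0.202, 0.161]] 0.221
s 0.21 [[0.704, 0.25, 0.141], [0.704, 0.246, 0.159], [0.705, 0.219, 0.14]] 0.222
s 0.25 [[0.698, 0.29, 0.125], [0.7, 0.29, 0.135], [0.7, 0.29, 0.118]] 0.217
s 0.29 [[0.695, 0.309, 0.142], [0.695, 0.292, 0.142], [0.696, 0.311, 0.133]] 0.187
s 0.33 [[0.697, 0.333, 0.15], [0.697, 0.343, 0.135], [0.698, 0.344, 0.153]] 0.186
```

Run:
```python
from meas import *
from scipy.optimize import least_squares
for n in('side','top'):
  c=dict(np.load(f'pics/{n}0.npz'))
  P=np.array([pt(c,u,v) for v in range(110,210) for u in range(180,260)])
  m=(P[:,2]>.108)&(P[:,2]<.150)&(np.hypot(P[:,0]-.605,P[:,1]-.084)<.03); Q=P[m]; print(n,Q[np.argsort(Q[:,2])].round(4).tolist())
  q=Q[Q[:,2]<.14] if n=='side' else Q
  f=least_squares(lambda p:np.hypot(q[:,0]-p[0],q[:,1]-p[1])-.009,[.605,.084],loss='soft_l1',f_scale=.001); print(f.x,f.cost)
```

```text
side [[0.6035, 0.0925, 0.1085], [0.5986, 0.089, 0.1086], [0.6005, 0.0914, 0.1092], [0.5949, 0.0886, 0.11], [0.597, 0.0773, 0.1101], [0.602, 0.0895, 0.1111], [0.5986, 0.0888, 0.1122], [0.5951, 0.0882, 0.1134], [0.602, 0.0937, 0.1135], [0.5926, 0.0865, 0.1135], [0.5954, 0.0832, 0.1141], [0.5966, 0.0862, 0.1153], [0.6036, 0.0918, 0.1154], [0.6007, 0.0905, 0.116], [0.5974, 0.0897, 0.1169], [0.5946, 0.0838, 0.1185], [0.6039, 0.0912, 0.1187], [0.6004, 0.0905, 0.1198], [0.5953, 0.0872, 0.1201], [0.6081, 0.0908, 0.1202], [0.5974, 0.0894, 0.1204], [0.6054, 0.0893, 0.1206], [0.5956, 0.0825, 0.121], [0.5967, 0.0855, 0.1222], [0.5986, 0.0878, 0.1227], [0.6088, 0.0897, 0.123], [0.5993, 0.0825, 0.1231], [0.5998, 0.0908, 0.1238], [0.5942, 0.0836, 0.1259], [0.5999, 0.0903, 0.1272], [0.5976, 0.0886, 0.1272], [0.6021, 0.0924, 0.1274], [0.5941, 0.0834, 0.1295], [0.6048, 0.0934, 0.1305], [0.6083, 0.0897, 0.1305], [0.6019, 0.0922, 0.1311], [0.5944, 0.0873, 0.1315], [0.6045, 0.0893, 0.1319], [0.5942, 0.0829, 0.1328], [0.5966, 0.0847, 0.1328], [0.5954, 0.0904, 0.1328], [0.6088, 0.0887, 0.1334], [0.5971, 0.
[... 1078 characters left out ...]
0796, 0.1223], [0.5974, 0.0831, 0.1244], [0.5993, 0.079, 0.1279], [0.5972, 0.09, 0.1285], [0.6013, 0.0928, 0.1289], [0.5958, 0.0865, 0.1307], [0.5996, 0.0894, 0.132], [0.5959, 0.0825, 0.1393], [0.5989, 0.0785, 0.1394], [0.6034, 0.0848, 0.1402], [0.5996, 0.0854, 0.1406], [0.6008, 0.0922, 0.1407], [0.5955, 0.0859, 0.1421], [0.608, 0.0768, 0.1444], [0.5987, 0.0888, 0.1447], [0.612, 0.0797, 0.1448], [0.6047, 0.0808, 0.145], [0.6051, 0.0843, 0.1454], [0.6085, 0.0837, 0.1463], [0.6051, 0.0877, 0.1471], [0.6087, 0.0871, 0.1472], [0.6033, 0.0774, 0.1473], [0.6054, 0.0911, 0.1478], [0.6012, 0.0882, 0.148], [0.6016, 0.0916, 0.1486], [0.599, 0.078, 0.1493]]
[0.6052098  0.08289733] 8.886646755183317e-05
```

Handle centre is about (0.604, 0.0835) and the axis about (0.601, 0.052), so the throw is around 32 mm. The pointer is about 25 mm forward of the index. I'll travel high to a spot above the handle with the jaws opening along world x, which is tangential there.

{"name": "apply_moves", "arguments": {
  "moves": [
    [0, 0, -0.04, 0, 0, 0],
    [0.03, -0.028, -0.08, 0, 0, -0.07],
    [0.065, -0.06, -0.12, 0, 0, -0.14],
    [0.105, -0.097, -0.12, 0, 0, -0.23],
    [0.145, -0.135, -0.12, 0, 0, -0.32],
    [0.185, -0.172, -0.12, 0, 0, -0.41],
    [0.225, -0.209, -0.12, 0, 0, -0.5],
    [0.265, -0.246, -0.12, 0, 0, -0.59],
    [0.305, -0.283, -0.12, 0, 0, -0.68],
    [0.345, -0.32, -0.12, 0, 0, -0.77],
    [0.385, -0.357, -0.12, 0, 0, -0.86],
    [0.42, -0.39, -0.12, 0, 0, -0.94]
  ],
  "fingers": 100
}}

```text
t: 1.6
tcp_pos: [0.4643, -0.1271, 0.3511]
tool_rot: [-3.141, -0.0, 1.182]
ft_force: [1.1, -0.1, 0.8]
width: 1.002
```

```bash
cat > plan.py <<'E'
import numpy as np
from cell import bot
from scipy.spatial.transform import Rotation as Ro
def to(p,yaw):
    s=bot.sense(); R=Ro.from_euler('xyz',s['tool_rot']); T=Ro.from_euler('xyz',[np.pi,0,yaw])
    return R.inv().apply(np.array(p)-s['tcp_pos']).round(4), (R.inv()*T).as_rotvec().round(4)
E
python3 -c "
from plan import *
print(bot.sense()); print(to([.604,.0835,.35],np.pi/2))"
```

```text
{'t': 1.6, 'qpos': array([-2.70391882e-01,  2.27866693e-02,  1.77475173e+00,  2.64044052e-05,
        1.34421154e+00,  1.18241071e-01]), 'qd': array([ 0.77598424,  0.17621745, -0.17818187, -0.00407116, -0.00099536,
        0.13966518]), 'tau': array([ -5.23581818, -41.63727522, -35.87510347,   0.17552531,
         0.21674712,  -0.18697463]), 'tcp_pos': array([ 0.46429937, -0.12712883,  0.35112918]), 'tool_rot': array([-3.14143343e+00, -6.99478807e-06,  1.18215744e+00]), 'ft_force': array([ 1.06567982, -0.13492187,  0.84704114]), 'torque': array([ 0.00470663, -0.04303765,  0.05595082]), 'width': 1.002429076285003}
(array([0.2479, 0.0495, 0.0011]), array([-2.000e-04, -0.000e+00, -3.886e-01]))
```

{"name": "apply_moves", "arguments": {
  "moves": [
    [0.045, 0.009, 0, 0, 0, -0.07],
    [0.09, 0.018, 0, 0, 0, -0.14],
    [0.135, 0.027, 0, 0, 0, -0.21],
    [0.18, 0.036, 0, 0, 0, -0.28],
    [0.22, 0.043, 0.02, 0, 0, -0.35],
    [0.2497, 0.0488, 0.05, 0, 0, -0.392],
    [0.2497, 0.0488, 0.1, 0, 0, -0.392],
    [0.2497, 0.0488, 0.14, 0, 0, -0.392],
    [0.2497, 0.0488, 0.16, 0, 0, -0.392],
    [0.2497, 0.0488, 0.16, 0, 0, -0.392],
    [0.2497, 0.0488, 0.16, 0, 0, -0.392]
  ]
}}

```text
t: 2.98
tcp_pos: [0.6047, 0.0832, 0.1922]
tool_rot: [3.141, -0.0, 1.571]
ft_force: [0.1, -0.4, -0.2]
width: 1.0
```

Run:
```python
from meas import *
from plan import *
s=bot.sense(); print(s['tcp_pos'],s['tool_rot'],s['ft_force'],s['qpos'])
for n,r in(('side',(135,110,265,235)),('top',(165,70,290,165))):
    c=snap(n,n+'1'); a=cv2.cvtColor(c['img'],cv2.COLOR_RGB2BGR)[r[1]:r[3],r[0]:r[2]]; cv2.imwrite(f'pics/z{n}1.png',cv2.resize(a,None,fx=4.5,fy=4.5,interpolation=cv2.INTER_CUBIC))
```

```text
[0.60471313 0.08317826 0.19217741] [ 3.14054773e+00 -1.42917181e-04  1.57076007e+00] [ 0.07051443 -0.36831941 -0.15835984] [1.34233823e-01 3.68807684e-01 1.70372453e+00 1.99669903e-06
 1.06800579e+00 1.34269193e-01]
```

View pics/zside1.png

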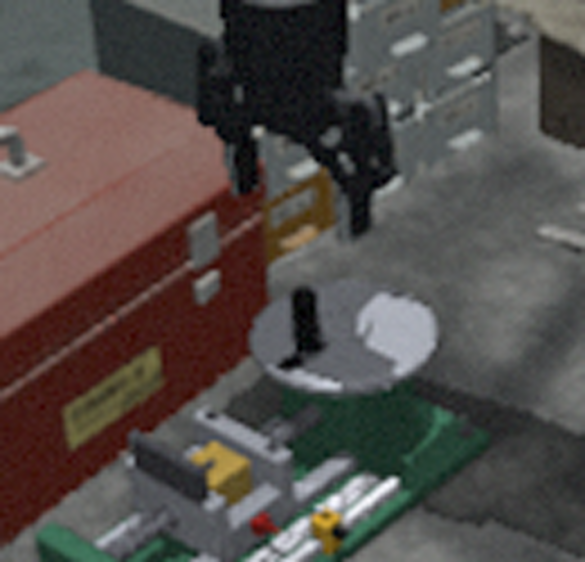

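View pics/ztop1.png

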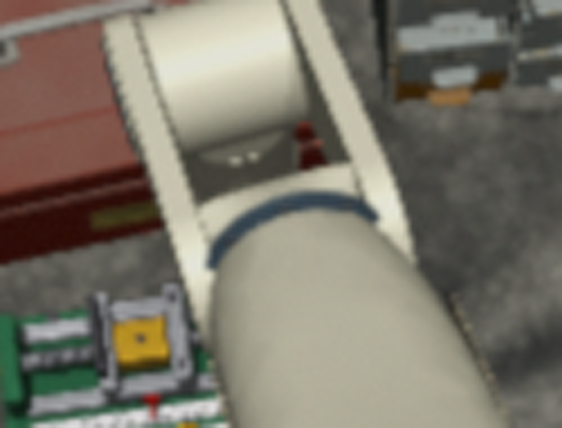

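The side view shows the open fingers straddling the line of the handle (black, crop (305,315)). The arm hides the wheel from the top camera but not the red pointer. I'll descend 80 mm now, then close.

{"name": "apply_moves", "arguments": {
  "moves": [
    [0, 0, 0.03, 0, 0, 0],
    [0, 0, 0.06, 0, 0, 0],
    [0, 0, 0.08, 0, 0, 0],
    [0, 0, 0.08, 0, 0, 0]
  ]
}}

```text
t: 3.58
tcp_pos: [0.6037, 0.083, 0.1108]
tool_rot: [-3.14, 0.0, 1.571]
ft_force: [-0.6, -0.4, 0.8]
width: 1.001
```

{"name": "apply_moves", "arguments": {
  "moves": [
    [0, 0, 0, 0, 0, 0],
    [0, 0, 0, 0, 0, 0],
    [0, 0, 0, 0, 0, 0],
    [0, 0, 0, 0, 0, 0],
    [0, 0, 0, 0, 0, 0],
    [0, 0, 0, 0, 0, 0],
    [0, 0, 0, 0, 0, 0],
    [0, 0, 0, 0, 0, 0]
  ],
  "fingers": 0
}}

```text
t: 4.58
tcp_pos: [0.6047, 0.0832, 0.112]
tool_rot: [3.14, -0.0, 1.571]
ft_force: [-0.5, 0.1, 6.3]
width: 0.196
```

Run:
```python
from meas import *
s=bot.sense(); print(s['tcp_pos'],s['ft_force'],s['torque'],s['width'])
c=snap('side','side2'); a=cv2.cvtColor(c['img'],cv2.COLOR_RGB2BGR)[110:265,135:265]; cv2.imwrite('pics/zside2.png',cv2.resize(a,None,fx=3.8,fy=3.8,interpolation=cv2.INTER_CUBIC))
```

```text
[0.60466959 0.08321334 0.11198487] [-0.51954592  0.11140822  6.32066649] [0.02668635 0.10727027 0.01999178] 0.19587836189297725
```

View pics/zside2.png

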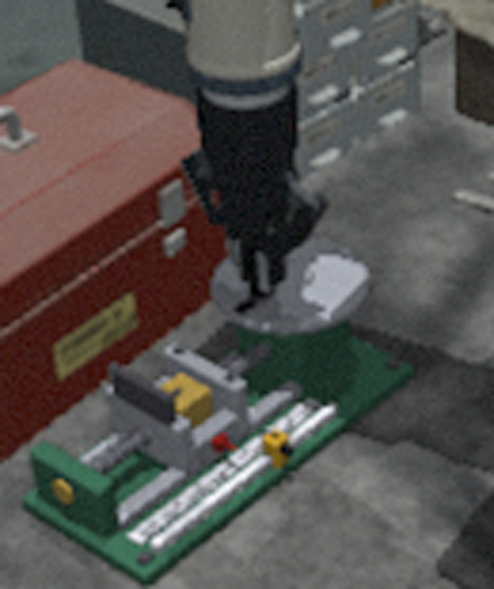

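```bash
cat > arc.py <<'E'
import numpy as np,sys
# args: cx cy R cmdx cmdy a0 step n hold  (deg; ccw +) -> rows [dy,dx] in tool frame (tool x=world y, tool y=world x)
cx,cy,R,x,y,a0,st,n,h=map(float,sys.argv[1:])
rows=[]
for i in range(1,int(n)+1):
    a=np.radians(a0+st*i); rows.append([round(cy+R*np.sin(a)-y,4),round(cx+R*np.cos(a)-x,4),0,0,0,0])
rows+=[rows[-1]]*int(h)
print(str(rows).replace('np.float64(','').replace(')','')); print('end cmd',round(x+rows[-1][1],5),round(y+rows[-1][0],5),'ang',a0+st*n)
E
python3 arc.py .6017 .051 .0326 .60406 .08353 86 5 4 1
```

```text
[[0.0001, -0.0029, 0, 0, 0, 0], [-0.0001, -0.0058, 0, 0, 0, 0], [-0.0005, -0.0086, 0, 0, 0, 0], [-0.0012, -0.0113, 0, 0, 0, 0], [-0.0012, -0.0113, 0, 0, 0, 0]]
end cmd 0.59276 0.08233 ang 106.0
```

{"name": "apply_moves", "arguments": {
  "moves": [
    [0.0001, -0.0029, 0, 0, 0, 0],
    [-0.0001, -0.0058, 0, 0, 0, 0],
    [-0.0005, -0.0086, 0, 0, 0, 0],
    [-0.0012, -0.0113, 0, 0, 0, 0],
    [-0.0012, -0.0113, 0, 0, 0, 0]
  ]
}}

```text
t: 5.25
tcp_pos: [0.5933, 0.0819, 0.1119]
tool_rot: [3.14, -0.0, 1.571]
ft_force: [0.4, 0.2, 7.2]
width: 0.202
```

```bash
python3 -c "
from cell import bot
s=bot.sense();print(s['tcp_pos'],s['ft_force'],s['width'])"
python3 arc.py .6017 .051 .0326 .59276 .08233 106 5 6 1
```

```text
[0.59325631 0.08191051 0.11193047] [0.42826532 0.18158981 7.23361387] 0.2017342225578148
[[-0.0009, -0.0027, 0, 0, 0, 0], [-0.002, -0.0054, 0, 0, 0, 0], [-0.0034, -0.0079, 0, 0, 0, 0], [-0.005, -0.0102, 0, 0, 0, 0], [-0.0067, -0.0124, 0, 0, 0, 0], [-0.0087, -0.0145, 0, 0, 0, 0], [-0.0087, -0.0145, 0, 0, 0, 0]]
end cmd 0.57826 0.07363 ang 136.0
```

Almost no force so far, so this is still slack. Next, another 30°.

{"name": "apply_moves", "arguments": {
  "moves": [
    [-0.0009, -0.0027, 0, 0, 0, 0],
    [-0.002, -0.0054, 0, 0, 0, 0],
    [-0.0034, -0.0079, 0, 0, 0, 0],
    [-0.005, -0.0102, 0, 0, 0, 0],
    [-0.0067, -0.0124, 0, 0, 0, 0],
    [-0.0087, -0.0145, 0, 0, 0, 0],
    [-0.0087, -0.0145, 0, 0, 0, 0]
  ]
}}

```text
t: 6.12
tcp_pos: [0.5787, 0.0733, 0.1119]
tool_rot: [3.14, -0.0, 1.571]
ft_force: [0.4, 0.5, 6.3]
width: 0.2
```

```bash
cat > st.py <<'E'
import sys,numpy as np
from cell import bot
a=np.radians(float(sys.argv[1])); s=bot.sense(); f=s['ft_force']
print(s['tcp_pos'].round(5),f.round(2),'Frad',round(f[0]*np.cos(a)+f[1]*np.sin(a),2),'Ftan(ccw)',round(-f[0]*np.sin(a)+f[1]*np.cos(a),2),s['t'],s['torque'].round(2))
E
python3 st.py 136
python3 arc.py .6017 .051 .0326 .57826 .07363 136 6 5 1
```

```text
[0.57873 0.07329 0.11193] [0.39 0.5  6.35] Frad 0.07 Ftan(ccw) -0.63 6.125 [-0.02  0.05  0.02]
[[-0.0026, -0.0022, 0, 0, 0, 0], [-0.0054, -0.0042, 0, 0, 0, 0], [-0.0083, -0.0059, 0, 0, 0, 0], [-0.0115, -0.0072, 0, 0, 0, 0], [-0.0147, -0.0082, 0, 0, 0, 0], [-0.0147, -0.0082, 0, 0, 0, 0]]
end cmd 0.57006 0.05893 ang 166.0
```

{"name": "apply_moves", "arguments": {
  "moves": [
    [-0.0026, -0.0022, 0, 0, 0, 0],
    [-0.0054, -0.0042, 0, 0, 0, 0],
    [-0.0083, -0.0059, 0, 0, 0, 0],
    [-0.0115, -0.0072, 0, 0, 0, 0],
    [-0.0147, -0.0082, 0, 0, 0, 0],
    [-0.0147, -0.0082, 0, 0, 0, 0]
  ]
}}

```text
t: 6.88
tcp_pos: [0.5703, 0.0595, 0.1119]
tool_rot: [3.141, -0.002, 1.57]
ft_force: [-0.2, 5.6, 7.6]
width: 0.199
```

```bash
python3 st.py 166
python3 - <<'E'
from meas import *
c=snap('side','side3'); a=cv2.cvtColor(c['img'],cv2.COLOR_RGB2BGR)[150:265,135:265]; cv2.imwrite('pics/zside3.png',cv2.resize(a,None,fx=5,fy=5,interpolation=cv2.INTER_CUBIC))
for k in('red','yel'): print(blob(c['img'],k,(150,200,240,262))[0][:2])
E
python3 arc.py .6017 .051 .0326 .57006 .05893 166 6 5 1
```

```text
[0.57031 0.05949 0.11189] [-0.18  5.61  7.58] Frad 1.53 Ftan(ccw) -5.4 6.875 [0.88 0.12 0.05]
[([193.5, 225.58], [191, 224, 6, 4, 12])]
[([184.09, 212.32], [178, 208, 13, 11, 65]), ([206.86, 226.75], [204, 224, 6, 9, 28])]
[[-0.0034, -0.0006, 0, 0, 0, 0], [-0.0068, -0.0009, 0, 0, 0, 0], [-0.0102, -0.0009, 0, 0, 0, 0], [-0.0136, -0.0005, 0, 0, 0, 0], [-0.0169, 0.0003, 0, 0, 0, 0], [-0.0169, 0.0003, 0, 0, 0, 0]]
end cmd 0.57036 0.04203 ang 196.0
```

View pics/zside3.png

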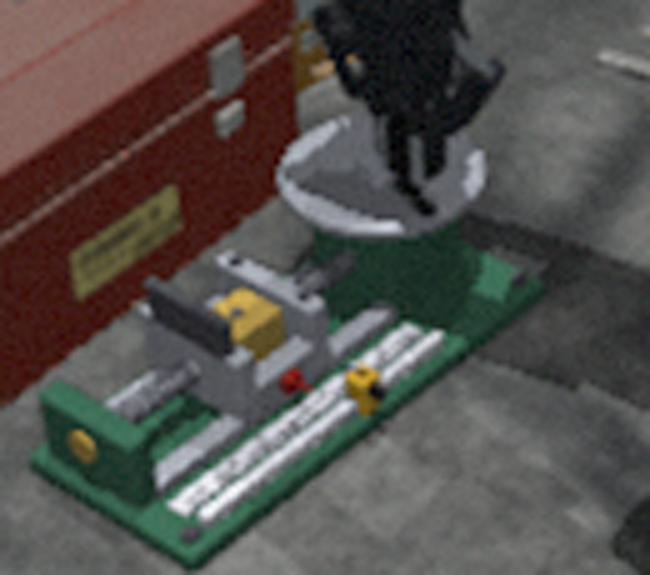

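Contact came at about 160°, consistent with the 4 mm of slack (72°), and the radial force is small. The pointer (crop (292,380)) is still beyond the index. I'll wind on and refine the circle by force.

{"name": "apply_moves", "arguments": {
  "moves": [
    [-0.0034, -0.0006, 0, 0, 0, 0],
    [-0.0068, -0.0009, 0, 0, 0, 0],
    [-0.0102, -0.0009, 0, 0, 0, 0],
    [-0.0136, -0.0005, 0, 0, 0, 0],
    [-0.0169, 0.0003, 0, 0, 0, 0],
    [-0.0169, 0.0003, 0, 0, 0, 0]
  ]
}}

```text
t: 7.68
tcp_pos: [0.5692, 0.0423, 0.1118]
tool_rot: [-3.139, -0.001, 1.57]
ft_force: [-6.3, 3.4, 12.1]
width: 0.198
```

```bash
python3 st.py 196
python3 arc.py .6017 .051 .0326 .57036 .04203 196 7 5 1
```

```text
[0.56922 0.04229 0.11178] [-6.34  3.4  12.09] Frad 5.16 Ftan(ccw) -5.02 7.675 [ 0.67  1.06 -0.01]
[[-0.0038, 0.0013, 0, 0, 0, 0], [-0.0073, 0.0031, 0, 0, 0, 0], [-0.0106, 0.0053, 0, 0, 0, 0], [-0.0137, 0.0079, 0, 0, 0, 0], [-0.0164, 0.0108, 0, 0, 0, 0], [-0.0164, 0.0108, 0, 0, 0, 0]]
end cmd 0.58116 0.02563 ang 231.0
```

```bash
cat > fit.py <<'E'
import numpy as np
from scipy.optimize import least_squares
D=[l.split() for l in open('pts.txt') if l.strip()]
D=np.array(D,float) # ang x y fx fy
C=np.array([.6017,.051])
for _ in range(5):
    u=D[:,1:3]-C; u/=np.linalg.norm(u,axis=1)[:,None]
    fr=(D[:,3:5]*u).sum(1); P=D[:,1:3]+u*fr[:,None]*1e-4   # true handle pos = tool + Fr/10mm
    f=least_squares(lambda p:np.r_[(np.hypot(P[:,0]-p[0],P[:,1]-p[1])-p[2])/4e-4,(p[0]-.601)/.002,(p[1]-.0515)/.002,(p[2]-.033)/.002],[*C,.033]); C=f.x[:2]
print(f.x.round(5),(1e3*(np.hypot(*(P-C).T)-f.x[2])).round(2),fr.round(1), 'sd',np.sqrt(np.diag(np.linalg.inv(f.jac.T@f.jac))).round(5))
E
cat > pts.txt <<'E'
86 .60467 .08321 -.5 .1
106 .59326 .08191 .43 .18
136 .57873 .07329 .39 .5
166 .57031 .05949 -.18 5.61
196 .56922 .04229 -6.34 3.4
E
python3 fit.py
```

```text
[0.60241 0.04901 0.03414] [ 0.15  0.02 -0.21 -0.18  0.28] [0.1 0.1 0.1 1.9 5.5] sd [0.00071 0.00064 0.00074]
```

```bash
python3 arc.py .6024 .0490 .0342 .57036 .04203 192 7 5 1
```

```text
[[-0.0042, -0.0003, 0, 0, 0, 0], [-0.008, 0.0013, 0, 0, 0, 0], [-0.0117, 0.0034, 0, 0, 0, 0], [-0.015, 0.0058, 0, 0, 0, 0], [-0.018, 0.0087, 0, 0, 0, 0], [-0.018, 0.0087, 0, 0, 0, 0]]
end cmd 0.57906 0.02403 ang 227.0
```

{"name": "apply_moves", "arguments": {
  "moves": [
    [-0.0042, -0.0003, 0, 0, 0, 0],
    [-0.008, 0.0013, 0, 0, 0, 0],
    [-0.0117, 0.0034, 0, 0, 0, 0],
    [-0.015, 0.0058, 0, 0, 0, 0],
    [-0.018, 0.0087, 0, 0, 0, 0],
    [-0.018, 0.0087, 0, 0, 0, 0]
  ]
}}

```text
t: 8.43
tcp_pos: [0.5781, 0.0238, 0.1118]
tool_rot: [-3.14, -0.0, 1.571]
ft_force: [-4.6, 1.5, 12.4]
width: 0.196
```

```bash
python3 st.py 227
python3 -c "
from cell import bot
s=bot.sense();print(227,*s['tcp_pos'][:2],*s['ft_force'][:2])" >>pts.txt; python3 fit.py
```

```text
[0.57814 0.02385 0.11181] [-4.64  1.52 12.41] Frad 2.05 Ftan(ccw) -4.43 8.425 [0.21 0.84 0.06]
[0.60294 0.04834 0.03486] [ 0.06  0.08 -0.08 -0.18 -0.03  0.22] [0.1 0.1 0.1 2.  5.6 2.2] sd [0.00055 0.00034 0.00044]
```

```bash
python3 arc.py .6031 .0482 .0351 .57906 .02403 225 8 5 1
```

```text
[[-0.0039, 0.0029, 0, 0, 0, 0], [-0.0065, 0.007, 0, 0, 0, 0], [-0.0086, 0.0115, 0, 0, 0, 0], [-0.01, 0.0161, 0, 0, 0, 0], [-0.0108, 0.021, 0, 0, 0, 0], [-0.0108, 0.021, 0, 0, 0, 0]]
end cmd 0.60006 0.01323 ang 265.0
```

{"name": "apply_moves", "arguments": {
  "moves": [
    [-0.0039, 0.0029, 0, 0, 0, 0],
    [-0.0065, 0.007, 0, 0, 0, 0],
    [-0.0086, 0.0115, 0, 0, 0, 0],
    [-0.01, 0.0161, 0, 0, 0, 0],
    [-0.0108, 0.021, 0, 0, 0, 0],
    [-0.0108, 0.021, 0, 0, 0, 0]
  ]
}}

```text
t: 9.18
tcp_pos: [0.5995, 0.013, 0.1118]
tool_rot: [-3.14, -0.0, 1.571]
ft_force: [-3.9, 0.4, 11.2]
width: 0.202
```

```bash
python3 st.py 265
python3 -c "
from cell import bot
s=bot.sense();print(265,*s['tcp_pos'][:2],*s['ft_force'][:2])" >>pts.txt; python3 fit.py
python3 arc.py .6033 .0480 .0352 .60006 .01323 265 8 6 1
```

```text
[0.59948 0.01296 0.11185] [-3.9   0.42 11.23] Frad -0.08 Ftan(ccw) -3.92 9.175 [ 0.18  0.74 -0.01]
[0.60328 0.04811 0.03517] [-0.03  0.09  0.01 -0.09 -0.05 -0.01  0.18] [ 0.1  0.1  0.1  2.   5.7  2.3 -0. ] sd [0.00039 0.00021 0.00026]
[[-0.0004, 0.0051, 0, 0, 0, 0], [0.0002, 0.01, 0, 0, 0, 0], [0.0015, 0.0147, 0, 0, 0, 0], [0.0034, 0.0192, 0, 0, 0, 0], [0.0059, 0.0234, 0, 0, 0, 0], [0.009, 0.0272, 0, 0, 0, 0], [0.009, 0.0272, 0, 0, 0, 0]]
end cmd 0.62726 0.02223 ang 313.0
```

Converged on centre (0.6033, 0.0481) and throw 35.2 mm. I'll keep winding.

{"name": "apply_moves", "arguments": {
  "moves": [
    [-0.0004, 0.0051, 0, 0, 0, 0],
    [0.0002, 0.01, 0, 0, 0, 0],
    [0.0015, 0.0147, 0, 0, 0, 0],
    [0.0034, 0.0192, 0, 0, 0, 0],
    [0.0059, 0.0234, 0, 0, 0, 0],
    [0.009, 0.0272, 0, 0, 0, 0],
    [0.009, 0.0272, 0, 0, 0, 0]
  ]
}}

```text
t: 10.05
tcp_pos: [0.6268, 0.0216, 0.1119]
tool_rot: [-3.14, 0.001, 1.571]
ft_force: [-4.9, -1.9, 10.5]
width: 0.198
```

```bash
python3 st.py 313
python3 -c "
from cell import bot
s=bot.sense();print(313,*s['tcp_pos'][:2],*s['ft_force'][:2])" >>pts.txt; python3 fit.py
python3 arc.py .6035 .0481 .0352 .62726 .02223 313 8 8 1
python3 arc.py .6034 .0482 .0352 .62726 .02223 313 8 8 1
```

```text
[0.62677 0.02158 0.11188] [-4.89 -1.88 10.46] Frad -1.96 Ftan(ccw) -4.86 10.05 [-0.31  0.66  0.05]
[0.60332 0.0481  0.0352 ] [-0.05  0.08  0.01 -0.08 -0.04 -0.01  0.15  0.03] [ 0.1  0.   0.1  2.   5.7  2.3  0.  -1.8] sd [0.00027 0.00019 0.00017]
[[0.0037, 0.0036, 0, 0, 0, 0], [0.0077, 0.0064, 0, 0, 0, 0], [0.0121, 0.0086, 0, 0, 0, 0], [0.0168, 0.0102, 0, 0, 0, 0], [0.0216, 0.0112, 0, 0, 0, 0], [0.0265, 0.0114, 0, 0, 0, 0], [0.0314, 0.011, 0, 0, 0, 0], [0.0362, 0.0099, 0, 0, 0, 0], [0.0362, 0.0099, 0, 0, 0, 0]]
end cmd 0.63716 0.05843 ang 377.0
[[0.0038, 0.0035, 0, 0, 0, 0], [0.0078, 0.0063, 0, 0, 0, 0], [0.0122, 0.0085, 0, 0, 0, 0], [0.0169, 0.0101, 0, 0, 0, 0], [0.0217, 0.0111, 0, 0, 0, 0], [0.0266, 0.0113, 0, 0, 0, 0], [0.0315, 0.0109, 0, 0, 0, 0], [0.0363, 0.0098, 0, 0, 0, 0], [0.0363, 0.0098, 0, 0, 0, 0]]
end cmd 0.63706 0.05853 ang 377.0
```

{"name": "apply_moves", "arguments": {
  "moves": [
    [0.0038, 0.0035, 0, 0, 0, 0],
    [0.0078, 0.0063, 0, 0, 0, 0],
    [0.0122, 0.0085, 0, 0, 0, 0],
    [0.0169, 0.0101, 0, 0, 0, 0],
    [0.0217, 0.0111, 0, 0, 0, 0],
    [0.0266, 0.0113, 0, 0, 0, 0],
    [0.0315, 0.0109, 0, 0, 0, 0],
    [0.0363, 0.0098, 0, 0, 0, 0],
    [0.0363, 0.0098, 0, 0, 0, 0]
  ]
}}

```text
t: 11.18
tcp_pos: [0.6375, 0.0575, 0.112]
tool_rot: [3.141, 0.001, 1.571]
ft_force: [0.5, -3.6, 7.2]
width: 0.198
```

```bash
python3 st.py 377
python3 -c "
from cell import bot
s=bot.sense();print(377,*s['tcp_pos'][:2],*s['ft_force'][:2])" >>pts.txt; python3 fit.py
python3 arc.py .6033 .0482 .0352 .63706 .05853 377 8 9 1
python3 - <<'E'
from meas import *
for n,roi in(('side',(150,200,240,262)),('top',(165,120,240,175))):
    c=snap(n,n+'4')
    for k in('red','yel'): print(n,k,blob(c['img'],k,roi)[0][:2])
E
```

```text
[0.63745 0.05747 0.11196] [ 0.5  -3.63  7.23] Frad -0.58 Ftan(ccw) -3.62 11.175 [-0.64  0.06 -0.04]
[0.60337 0.04811 0.03522] [-0.09  0.06  0.01 -0.06 -0.02  0.    0.13 -0.03  0.08] [ 0.1  0.   0.1  2.   5.7  2.3  0.  -1.8 -0.5] sd [0.0002  0.00019 0.00014]
[[0.0045, -0.0019, 0, 0, 0, 0], [0.0088, -0.0042, 0, 0, 0, 0], [0.0128, -0.0072, 0, 0, 0, 0], [0.0162, -0.0107, 0, 0, 0, 0], [0.0192, -0.0146, 0, 0, 0, 0], [0.0216, -0.0189, 0, 0, 0, 0], [0.0233, -0.0235, 0, 0, 0, 0], [0.0244, -0.0283, 0, 0, 0, 0], [0.0249, -0.0331, 0, 0, 0, 0], [0.0249, -0.0331, 0, 0, 0, 0]]
end cmd 0.60396 0.08343 ang 449.0
side red [([196.27, 223.18], [194, 222, 6, 4, 11])]
side yel [([187.13, 210.35], [181, 206, 13, 10, 62]), ([206.96, 226.5], [204, 224, 7, 8, 28])]
top red [([202.0, 157.0], [202, 157, 1, 1, 1])]
top yel [([199.86, 144.64], [194, 140, 12, 10, 101])]
```

{"name": "apply_moves", "arguments": {
  "moves": [
    [0.0045, -0.0019, 0, 0, 0, 0],
    [0.0088, -0.0042, 0, 0, 0, 0],
    [0.0128, -0.0072, 0, 0, 0, 0],
    [0.0162, -0.0107, 0, 0, 0, 0],
    [0.0192, -0.0146, 0, 0, 0, 0],
    [0.0216, -0.0189, 0, 0, 0, 0],
    [0.0233, -0.0235, 0, 0, 0, 0],
    [0.0244, -0.0283, 0, 0, 0, 0],
    [0.0249, -0.0331, 0, 0, 0, 0],
    [0.0249, -0.0331, 0, 0, 0, 0]
  ]
}}

```text
t: 12.52
tcp_pos: [0.6056, 0.0832, 0.112]
tool_rot: [3.138, -0.0, 1.571]
ft_force: [4.7, -0.8, 3.0]
width: 0.202
```

```bash
python3 st.py 449
python3 -c "
from cell import bot
s=bot.sense();print(449,*s['tcp_pos'][:2],*s['ft_force'][:2])" >>pts.txt; python3 fit.py
python3 arc.py .6033 .0481 .0353 .60396 .08343 449 8 9 1
```

```text
[0.60559 0.08321 0.11203] [ 4.68 -0.8   2.99] Frad -0.72 Ftan(ccw) -4.69 12.525 [ 0.12 -0.78  0.03]
[0.60336 0.04809 0.03522] [-0.06  0.08  0.03 -0.06 -0.02 -0.01  0.13 -0.02  0.1  -0.08] [ 0.1  0.   0.1  2.   5.7  2.3  0.  -1.8 -0.5 -0.5] sd [0.0002  0.00017 0.00014]
[[-0.0003, -0.005, 0, 0, 0, 0], [-0.0012, -0.0098, 0, 0, 0, 0], [-0.0028, -0.0145, 0, 0, 0, 0], [-0.0051, -0.0188, 0, 0, 0, 0], [-0.0079, -0.0229, 0, 0, 0, 0], [-0.0113, -0.0265, 0, 0, 0, 0], [-0.0151, -0.0296, 0, 0, 0, 0], [-0.0193, -0.0321, 0, 0, 0, 0], [-0.0238, -0.034, 0, 0, 0, 0], [-0.0238, -0.034, 0, 0, 0, 0]]
end cmd 0.56996 0.05963 ang 521.0
```

{"name": "apply_moves", "arguments": {
  "moves": [
    [-0.0003, -0.005, 0, 0, 0, 0],
    [-0.0012, -0.0098, 0, 0, 0, 0],
    [-0.0028, -0.0145, 0, 0, 0, 0],
    [-0.0051, -0.0188, 0, 0, 0, 0],
    [-0.0079, -0.0229, 0, 0, 0, 0],
    [-0.0113, -0.0265, 0, 0, 0, 0],
    [-0.0151, -0.0296, 0, 0, 0, 0],
    [-0.0193, -0.0321, 0, 0, 0, 0],
    [-0.0238, -0.034, 0, 0, 0, 0],
    [-0.0238, -0.034, 0, 0, 0, 0]
  ]
}}

```text
t: 13.78
tcp_pos: [0.5702, 0.06, 0.1119]
tool_rot: [3.141, -0.001, 1.57]
ft_force: [-1.0, 4.9, 7.9]
width: 0.194
```

```bash
python3 st.py 521
python3 -c "
from cell import bot
s=bot.sense();print(521,*s['tcp_pos'][:2],*s['ft_force'][:2])" >>pts.txt; python3 fit.py
python3 arc.py .6033 .0481 .0353 .56996 .05963 521 8 9 1
python3 - <<'E'
from meas import *
for n,roi,r in(('side',(150,200,240,262),(150,195,235,255)),('top',(165,120,240,175),(165,130,235,180))):
    c=snap(n,n+'5'); a=cv2.cvtColor(c['img'],cv2.COLOR_RGB2BGR)[r[1]:r[3],r[0]:r[2]]; cv2.imwrite(f'pics/z{n}5.png',cv2.resize(a,None,fx=8,fy=8,interpolation=cv2.INTER_CUBIC))
    for k in('red','yel'): print(n,k,blob(c['img'],k,roi)[0][:2])
E
```

```text
[0.57021 0.05998 0.11194] [-0.98  4.88  7.92] Frad 2.51 Ftan(ccw) -4.3 13.775 [0.75 0.09 0.05]
[0.60332 0.0481  0.03523] [-0.08  0.06 -0.01 -0.11 -0.07 -0.04  0.12 -0.01  0.12 -0.1   0.21] [ 0.1  0.   0.1  2.   5.7  2.3  0.  -1.8 -0.5 -0.5  2.6] sd [0.00019 0.00017 0.00013]
[[-0.0048, -0.0013, 0, 0, 0, 0], [-0.0097, -0.0019, 0, 0, 0, 0], [-0.0146, -0.0018, 0, 0, 0, 0], [-0.0195, -0.0011, 0, 0, 0, 0], [-0.0242, 0.0004, 0, 0, 0, 0], [-0.0286, 0.0025, 0, 0, 0, 0], [-0.0328, 0.0051, 0, 0, 0, 0], [-0.0365, 0.0084, 0, 0, 0, 0], [-0.0397, 0.0121, 0, 0, 0, 0], [-0.0397, 0.0121, 0, 0, 0, 0]]
end cmd 0.58206 0.01993 ang 593.0
side red [([198.0, 221.4], [196, 220, 4, 4, 10])]
side yel [([189.17, 209.03], [184, 205, 12, 10, 60]), ([206.9, 226.87], [204, 224, 7, 9, 30])]
top red [([204.0, 157.25], [203, 157, 3, 2, 4])]
top yel [([202.16, 144.46], [197, 140, 12, 10, 101]), ([206.39, 165.78], [205, 164, 4, 5, 18])]
```

View pics/zside5.png

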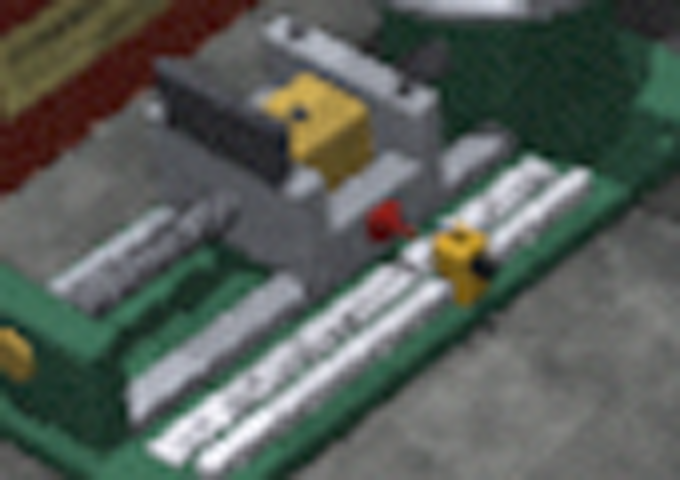

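View pics/ztop5.png

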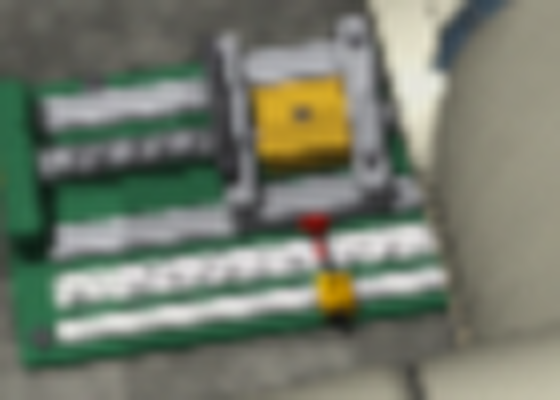

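The pointer now stands about 4 mm forward of the index: in the top crop the tip is near (322,250) and the clip at (337,292). I'll continue back.

{"name": "apply_moves", "arguments": {
  "moves": [
    [-0.0048, -0.0013, 0, 0, 0, 0],
    [-0.0097, -0.0019, 0, 0, 0, 0],
    [-0.0146, -0.0018, 0, 0, 0, 0],
    [-0.0195, -0.0011, 0, 0, 0, 0],
    [-0.0242, 0.0004, 0, 0, 0, 0],
    [-0.0286, 0.0025, 0, 0, 0, 0],
    [-0.0328, 0.0051, 0, 0, 0, 0],
    [-0.0365, 0.0084, 0, 0, 0, 0],
    [-0.0397, 0.0121, 0, 0, 0, 0],
    [-0.0397, 0.0121, 0, 0, 0, 0]
  ]
}}

```text
t: 15.12
tcp_pos: [0.5816, 0.0199, 0.1118]
tool_rot: [-3.14, -0.001, 1.57]
ft_force: [-2.9, 1.9, 11.8]
width: 0.199
```

```bash
python3 st.py 593
python3 arc.py .6033 .0481 .0353 .58206 .01993 593 8 9 1
python3 - <<'E'
from meas import *
for n,r in(('side',(165,200,225,245)),('top',(180,135,230,175))):
    c=snap(n,n+'6'); a=cv2.cvtColor(c['img'],cv2.COLOR_RGB2BGR)[r[1]:r[3],r[0]:r[2]]; cv2.imwrite(f'pics/z{n}6.png',cv2.resize(a,None,fx=12,fy=12,interpolation=cv2.INTER_CUBIC))
E
```

```text
[0.58158 0.01988 0.11183] [-2.88  1.87 11.76] Frad 0.24 Ftan(ccw) -3.42 15.125 [0.44 0.63 0.01]
[[-0.0027, 0.0041, 0, 0, 0, 0], [-0.0048, 0.0086, 0, 0, 0, 0], [-0.0062, 0.0133, 0, 0, 0, 0], [-0.007, 0.0182, 0, 0, 0, 0], [-0.0071, 0.0231, 0, 0, 0, 0], [-0.0065, 0.028, 0, 0, 0, 0], [-0.0052, 0.0327, 0, 0, 0, 0], [-0.0033, 0.0373, 0, 0, 0, 0], [-0.0007, 0.0415, 0, 0, 0, 0], [-0.0007, 0.0415, 0, 0, 0, 0]]
end cmd 0.62356 0.01923 ang 665.0
```

View pics/zside6.png

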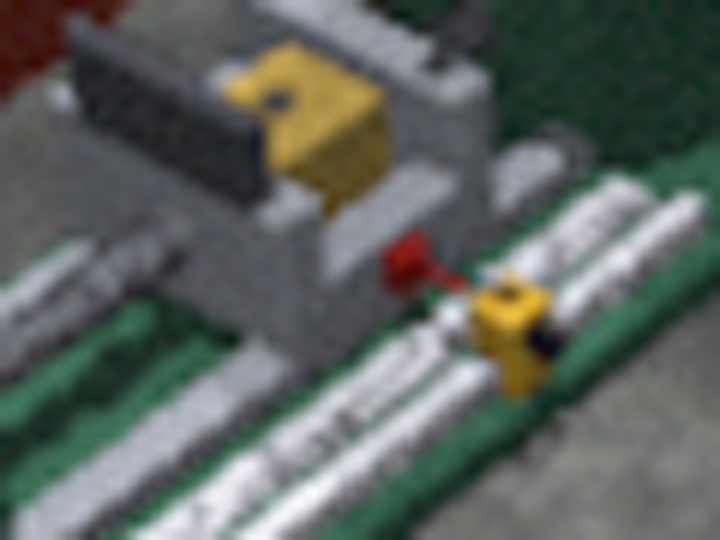

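View pics/ztop6.png

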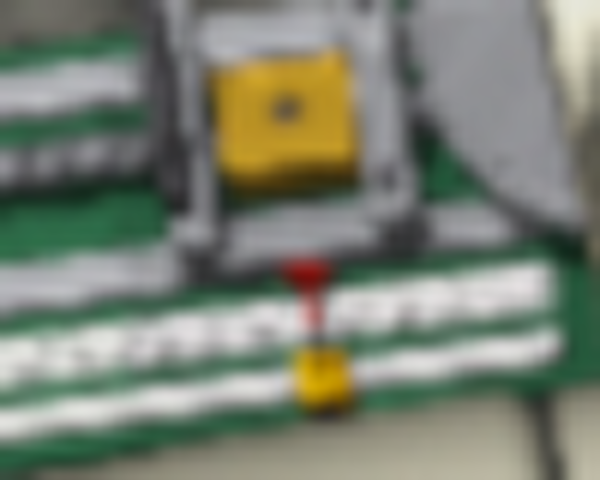

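In the top view the pointer (tip about (316,312) in the crop) is now almost in line with the black index line (320,335). I'll continue about 7 mm further back, and quantify the offset with weighted centroids.

{"name": "apply_moves", "arguments": {
  "moves": [
    [-0.0027, 0.0041, 0, 0, 0, 0],
    [-0.0048, 0.0086, 0, 0, 0, 0],
    [-0.0062, 0.0133, 0, 0, 0, 0],
    [-0.007, 0.0182, 0, 0, 0, 0],
    [-0.0071, 0.0231, 0, 0, 0, 0],
    [-0.0065, 0.028, 0, 0, 0, 0],
    [-0.0052, 0.0327, 0, 0, 0, 0],
    [-0.0033, 0.0373, 0, 0, 0, 0],
    [-0.0007, 0.0415, 0, 0, 0, 0],
    [-0.0007, 0.0415, 0, 0, 0, 0]
  ]
}}

```text
t: 16.48
tcp_pos: [0.623, 0.0185, 0.1119]
tool_rot: [-3.14, 0.001, 1.571]
ft_force: [-3.6, -2.3, 11.0]
width: 0.197
```

```bash
python3 st.py 665
python3 arc.py .6033 .0481 .0353 .62356 .01923 665 8 7 1
cat > off.py <<'E'
from meas import *
F=np.array([.02,.9998]); 
def off(c,n,show=True):
    I=c['img'].astype(float); R,G,B=I[...,0],I[...,1],I[...,2]
    v,u=np.mgrid[0:384,0:512]
    red=np.clip(R-np.maximum(G,B)*1.6-15,0,None); yel=np.clip(np.minimum(R,G*1.25)-B*2-20,0,None)
    rr=(188,219,212,230) if n=='side' else (194,155,215,163)
    yr=(203,221,213,234) if n=='side' else (203,163,211,170)
    def cen(w,r):
        m=(u>=r[0])&(u<=r[2])&(v>=r[1])&(v<=r[3]); w=w*m; s=w.sum(); return (w*u).sum()/s,(w*v).sum()/s,s
    if n=='side':
        red=red*((G<R*.45)&(B<R*.45)); 
    a=cen(red,rr); b=cen(yel,yr); pa=onz(c,*a[:2],.036); pb=onz(c,*b[:2],.036 if n=='side' else .04)
    return np.round([*a,*b],2), ((pa-pb)[:2]@F*1e3).round(2), pa.round(4),pb.round(4)
E
python3 - <<'E'
from off import *
for n in('side','top'):
    c=snap(n,n+'7')
    for k,mv in((0,0),(3,0),(4,12.17),(5,20.17),(6,24.17),(7,28.17)):
        try: c=dict(np.load(f'pics/{n}{k}.npz'))
        except Exception: continue
        o=off(c,n); print(n,k,*o,'init est',round(o[1]+mv,2))
E
```

```text
[0.62299 0.01847 0.11185] [-3.55 -2.3  11.03] Frad -0.16 Ftan(ccw) -4.23 16.475 [-0.28  0.64 -0.01]
[[0.0031, 0.0038, 0, 0, 0, 0], [0.0067, 0.0072, 0, 0, 0, 0], [0.0107, 0.01, 0, 0, 0, 0], [0.0151, 0.0122, 0, 0, 0, 0], [0.0197, 0.0138, 0, 0, 0, 0], [0.0246, 0.0148, 0, 0, 0, 0], [0.0295, 0.015, 0, 0, 0, 0], [0.0295, 0.015, 0, 0, 0, 0]]
end cmd 0.63856 0.04873 ang 721.0
side 0 [ 192.82  225.85  795.4   207.02  226.79 1677.5 ] 22.57 [0.5599 0.1829 0.036 ] [0.5243 0.161  0.036 ] init est 22.57
side 3 [ 193.22  225.67  737.2   207.02  226.93 1674.25] 20.85 [0.5596 0.1816 0.036 ] [0.5239 0.1614 0.036 ] init est 20.85
side 4 [ 196.01  223.4   786.2   207.07  226.85 1892.  ] 8.87 [0.56   0.1692 0.036 ] [0.524  0.1611 0.036 ] init est 21.04
side 5 [ 197.77  221.98  681.6   207.07  227.   1675.  ] 0.52 [0.5602 0.1614 0.036 ] [0.5235 0.1616 0.036 ] init est 20.69
side 6 [ 198.79  221.39  629.    207.07  226.88 1757.5 ] -2.86 [0.5596 0.1576 0.036 ] [0.5239 0.1612 0.036 ] init est 21.31
side 7 [ 199.48  220.56  768.8   207.06  226.85 1808.  ] -6.79 [0.5605 0.1536 0.036 ] [0.524  0.1611 0.036 ] init est 21.38
top 0 [ 198.31  158.37  363.8   206.42  166.05 2151.  ] 25.79 [0.5612 0.1809 0.036 ] [0.5264 0.1558 0.04  ] init est 25.79
top 4 [201.49 157.    55.8     nan    nan   0.  ] nan [0.5645 0.1687 0.036 ] [nan nan nan] init est nan
top 5 [ 203.93  157.4   233.2   206.39  166.02 1874.75] 4.93 [0.5615 0.1601 0.036 ] [0.5265 0.1559 0.04  ] init est 25.1
top 6 [ 205.15  157.37  269.8   206.4   166.09 2049.  ] 0.5 [0.5609 0.1557 0.036 ] [0.5262 0.1559 0.04  ] init est 24.67
top 7 [206.01 157.   192.4     nan    nan   0.  ] nan [0.5617 0.1524 0.036 ] [nan nan nan] init est nanoff.py:10: RuntimeWarning: invalid value encountered in scalar divide
  m=(u>=r[0])&(u<=r[2])&(v>=r[1])&(v<=r[3]); w=w*m; s=w.sum(); return (w*u).sum()/s,(w*v).sum()/s,s
```

{"name": "apply_moves", "arguments": {
  "moves": [
    [0.0031, 0.0038, 0, 0, 0, 0],
    [0.0067, 0.0072, 0, 0, 0, 0],
    [0.0107, 0.01, 0, 0, 0, 0],
    [0.0151, 0.0122, 0, 0, 0, 0],
    [0.0197, 0.0138, 0, 0, 0, 0],
    [0.0246, 0.0148, 0, 0, 0, 0],
    [0.0295, 0.015, 0, 0, 0, 0],
    [0.0295, 0.015, 0, 0, 0, 0]
  ]
}}

```text
t: 17.58
tcp_pos: [0.6388, 0.0477, 0.1119]
tool_rot: [3.141, 0.001, 1.571]
ft_force: [-1.2, -3.6, 7.9]
width: 0.2
```

```bash
python3 st.py 721
python3 arc.py .6033 .0481 .0352 .63856 .04873 721 -8 9 1
python3 - <<'E'
from off import *
for n,r in(('side',(165,200,225,245)),('top',(180,135,230,175))):
    c=snap(n,n+'8'); o=off(c,n); print(n,*o)
    a=cv2.cvtColor(c['img'],cv2.COLOR_RGB2BGR)[r[1]:r[3],r[0]:r[2]]; cv2.imwrite(f'pics/z{n}8.png',cv2.resize(a,None,fx=12,fy=12,interpolation=cv2.INTER_CUBIC))
E
```

```text
[0.63881 0.04769 0.11194] [-1.21 -3.64  7.92] Frad -1.27 Ftan(ccw) -3.62 17.575 [-0.65  0.11 -0.01]
[[-0.0049, -0.0003, 0, 0, 0, 0], [-0.0097, -0.0013, 0, 0, 0, 0], [-0.0144, -0.0029, 0, 0, 0, 0], [-0.0188, -0.0051, 0, 0, 0, 0], [-0.0228, -0.0079, 0, 0, 0, 0], [-0.0264, -0.0113, 0, 0, 0, 0], [-0.0295, -0.0151, 0, 0, 0, 0], [-0.032, -0.0193, 0, 0, 0, 0], [-0.0339, -0.0238, 0, 0, 0, 0], [-0.0339, -0.0238, 0, 0, 0, 0]]
end cmd 0.61476 0.01483 ang 649.0
side [ 200.48  220.35  814.6   207.05  226.78 1845.75] -9.09 [0.5588 0.1511 0.036 ] [0.5242 0.1609 0.036 ]
top [nan nan  0. nan nan  0.] nan [nan nan nan] [nan nan nan]off.py:10: RuntimeWarning: invalid value encountered in scalar divide
  m=(u>=r[0])&(u<=r[2])&(v>=r[1])&(v<=r[3]); w=w*m; s=w.sum(); return (w*u).sum()/s,(w*v).sum()/s,s
```

View pics/zside8.png

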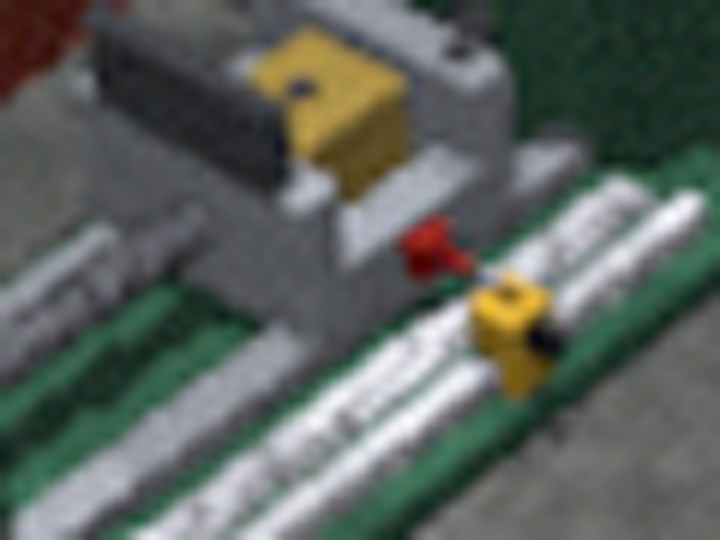

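View pics/ztop8.png

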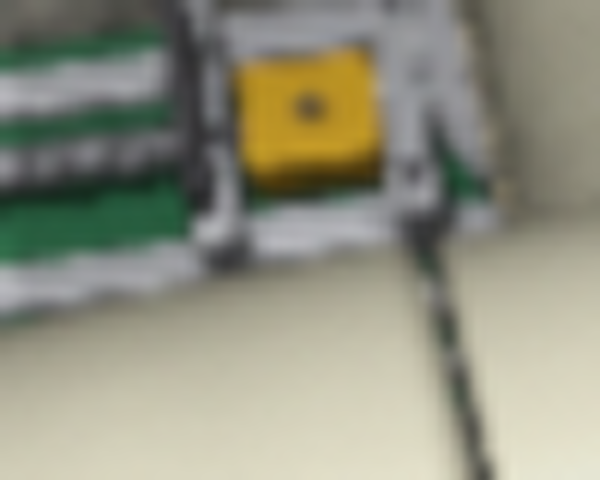

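At -721° of winding the carriage is 7 mm further back than the near-aligned view, so the pointer is about 6 mm behind the index. The side crop agrees (red at (430,250), past the clip line), while the arm hides it from the top. Now I'll wind forward (clockwise), starting with the slack.

{"name": "apply_moves", "arguments": {
  "moves": [
    [-0.0049, -0.0003, 0, 0, 0, 0],
    [-0.0097, -0.0013, 0, 0, 0, 0],
    [-0.0144, -0.0029, 0, 0, 0, 0],
    [-0.0188, -0.0051, 0, 0, 0, 0],
    [-0.0228, -0.0079, 0, 0, 0, 0],
    [-0.0264, -0.0113, 0, 0, 0, 0],
    [-0.0295, -0.0151, 0, 0, 0, 0],
    [-0.032, -0.0193, 0, 0, 0, 0],
    [-0.0339, -0.0238, 0, 0, 0, 0],
    [-0.0339, -0.0238, 0, 0, 0, 0]
  ]
}}

```text
t: 18.92
tcp_pos: [0.6148, 0.0144, 0.1119]
tool_rot: [3.141, -0.0, 1.571]
ft_force: [-1.2, 0.3, 8.5]
width: 0.195
```

```bash
python3 st.py 649
python3 arc.py .6033 .0481 .0352 .61476 .01483 649 -8 8 1
```

```text
[0.61475 0.01436 0.11191] [-1.2   0.29  8.52] Frad -0.67 Ftan(ccw) -1.04 18.925 [0.07 0.19 0.01]
[[-0.0013, -0.0047, 0, 0, 0, 0], [-0.0019, -0.0096, 0, 0, 0, 0], [-0.0018, -0.0145, 0, 0, 0, 0], [-0.001, -0.0194, 0, 0, 0, 0], [0.0004, -0.0241, 0, 0, 0, 0], [0.0025, -0.0285, 0, 0, 0, 0], [0.0052, -0.0326, 0, 0, 0, 0], [0.0084, -0.0364, 0, 0, 0, 0], [0.0084, -0.0364, 0, 0, 0, 0]]
end cmd 0.57836 0.02323 ang 585.0
```

{"name": "apply_moves", "arguments": {
  "moves": [
    [-0.0013, -0.0047, 0, 0, 0, 0],
    [-0.0019, -0.0096, 0, 0, 0, 0],
    [-0.0018, -0.0145, 0, 0, 0, 0],
    [-0.001, -0.0194, 0, 0, 0, 0],
    [0.0004, -0.0241, 0, 0, 0, 0],
    [0.0025, -0.0285, 0, 0, 0, 0],
    [0.0052, -0.0326, 0, 0, 0, 0],
    [0.0084, -0.0364, 0, 0, 0, 0],
    [0.0084, -0.0364, 0, 0, 0, 0]
  ]
}}

```text
t: 20.05
tcp_pos: [0.5791, 0.0222, 0.112]
tool_rot: [3.14, 0.001, 1.571]
ft_force: [1.8, -4.4, 6.5]
width: 0.2
```

```bash
python3 st.py 585
python3 - <<'E'
from off import *
# average frames
for n,r in(('side',(165,200,225,245)),('top',(180,135,230,175))):
    cs=[bot.read_camera(n) for _ in range(5)]; c=cs[0]; c['img']=np.mean([k['img'] for k in cs],0).round().astype(np.uint8)
    np.savez(f'pics/{n}9.npz',**c); o=off(c,n); print(n,*o)
    a=cv2.cvtColor(c['img'],cv2.COLOR_RGB2BGR)[r[1]:r[3],r[0]:r[2]]; cv2.imwrite(f'pics/z{n}9.png',cv2.resize(a,None,fx=12,fy=12,interpolation=cv2.INTER_CUBIC))
# green base long edge direction: top0, averaged
for n,z in(('top',0.0),('side',0.0)):
    c=dict(np.load(f'pics/{n}0.npz')); h=cv2.cvtColor(c['img'],cv2.COLOR_RGB2HSV); m=((h[...,0]>60)&(h[...,0]<95)&(h[...,1]>110)&(h[...,2]>40)).astype(np.uint8)
    k=max(cv2.findContours(m,0,cv2.CHAIN_APPROX_NONE)[0],key=cv2.contourArea)[:,0]
    P=np.array([onz(c,u,v,.012)[:2] for u,v in k]); print(n,len(k),P.min(0),P.max(0))
    lo=[]
    for y in np.arange(.02,.28,.005):
        q=P[abs(P[:,1]-y)<.004]
        if len(q): lo.append((y,q[:,0].min()))
    lo=np.array(lo); p=np.polyfit(lo[:,0],lo[:,1],1); r=lo[:,1]-np.polyval(p,lo[:,0]); g=abs(r)<.0025; p=np.polyfit(lo[g,0],lo[g,1],1); print(n,'slope',p,'rms',(lo[g,1]-np.polyval(p,lo[g,0])).std(),g.mean())
E
```

```text
[0.5791  0.02217 0.11195] [ 1.83 -4.39  6.51] Frad 1.81 Ftan(ccw) 4.4 20.05 [-0.65 -0.33  0.01]
side [ 199.67  220.68  718.    207.1   226.93 1755.25] -6.94 [0.5597 0.1537 0.036 ] [0.5237 0.1613 0.036 ]
top [ 206.25  157.36  314.8   206.44  166.09 2007.75] -3.32 [0.5603 0.1518 0.036 ] [0.5262 0.1558 0.04  ]
top 105 [ 0.51681991 -0.00526105] [0.57844153 0.14561042]
top slope [0.01226089 0.51835462] rms 0.0010803127625865728 1.0
side 429 [ 5.11347862e-01 -2.02333422e-05] [0.68738704 0.30886326]
side slope [0.01447398 0.51300006] rms 0.0010430897372974838 0.9615384615384616
```

View pics/zside9.png

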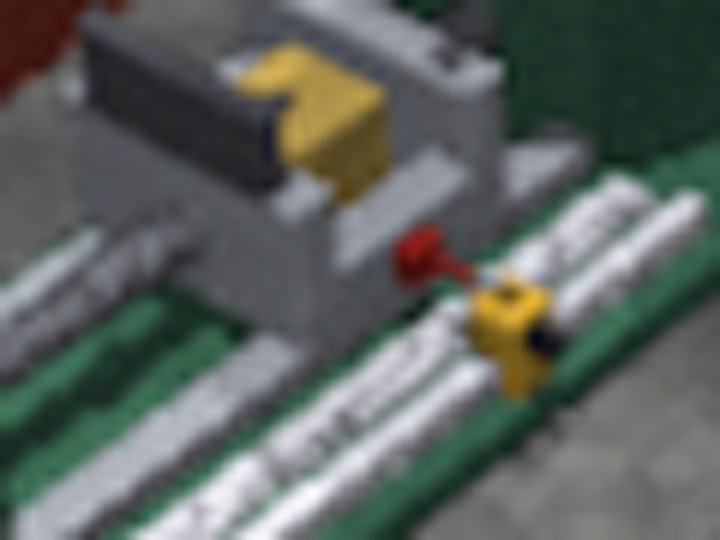

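View pics/ztop9.png

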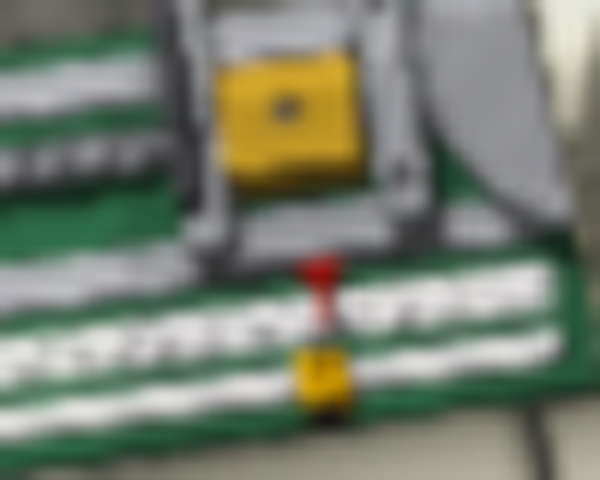

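Run:
```python
from off import *
F=np.array([.015,.9999])
c=dict(np.load('pics/side9.npz')); t=dict(np.load('pics/top9.npz'))
for nm,u,v in(('idx dot',487,275),('tip9',468,268),('tip6',460,287),('root9',420,255)):
    p=onz(c,165+u/12-.5+.04,200+v/12-.5+.04,.036); print('side',nm,p.round(4),(p[:2]@F).round(4))
for nm,u,v in(('black line',325,332),('tip9',322,310),('root',321,272),('clip',323,378),('line on clip',323,364)):
    p=onz(t,180+u/12-.5+.04,135+v/12-.5+.04,.036); print('top',nm,p.round(4),(p[:2]@F).round(4))
# perp direction in each image
for c,n in((c,'side'),(t,'top')):
    a=np.array(proj(c,[.54,.157,.036])); b=np.array(proj(c,[.56,.1567,.036])); d=np.array(proj(c,[.54,.162,.036])); print(n,a,b-a,'5mm fwd',d-a)
# row profile of darkness/redness in top, averaged image rows 156..167
I=t['img'].astype(int)
for v in range(156,170): print(v,' '.join('%3d/%3d/%3d'%tuple(I[v,u]) for u in range(201,212)))
```

```text
side idx dot [0.5415 0.1499 0.036 ] 0.158
side tip9 [0.547  0.1508 0.036 ] 0.159
side tip6 [0.5438 0.1573 0.036 ] 0.1654
side root9 [0.5597 0.1543 0.036 ] 0.1626
top black line [0.5418 0.1531 0.036 ] 0.1612
top tip9 [0.5488 0.153  0.036 ] 0.1612
top root [0.5608 0.1515 0.036 ] 0.1599
top clip [0.5276 0.1558 0.036 ] 0.1637
top line on clip [0.5319 0.1552 0.036 ] 0.1632
side [203.89183851 223.91851051] [-4.99771092 -2.74651251] 5mm fwd [-1.14616002  0.89674316]
top [205.64222651 162.84599802] [-0.72064588 -5.20858262] 5mm fwd [-1.35779936  0.2186216 ]
156 112/112/115 108/108/111 105/105/109 109/101/103 125/ 95/ 96 136/ 82/ 83 127/ 69/ 69  93/ 65/ 65  64/ 64/ 64  57/ 62/ 60  55/ 61/ 59
157  67/ 69/ 70  61/ 64/ 64  59/ 61/ 60  73/ 52/ 49 118/ 38/ 34 148/ 29/ 25 132/ 29/ 24  83/ 54/ 44  48/ 73/ 56  46/ 80/ 61  50/ 84/ 64
158  41/ 56/ 48  42/ 70/ 54  47/ 80/ 61  62/ 74/ 57  94/ 54/ 43 130/ 31/ 24 113/ 31/ 25  75/ 67/ 57  72/ 98/ 81  87/120/100 111/139/122
159  66/ 95/ 77  72/106/ 86  83/118/ 97 110/135/118 129/136/123 154/ 93/ 84 136/ 78/ 74 158/154/151 187/189/185 193/197/192 200/204/199

[... 659 characters left out ...]
/136/119 121/147/131
165  80/112/ 93  93/119/103 115/137/116 158/153/ 83 193/155/ 16 163/120/  0 170/126/  0 166/130/ 40 164/159/141 185/189/185 192/196/193
166 186/189/186 188/191/188 192/193/187 194/178/131 205/161/ 34 186/138/  0 194/148/  0 189/146/ 21 163/146/116 165/164/161 162/162/161
167 218/217/215 208/207/205 187/186/182 174/157/120 197/157/ 33 194/147/  0 178/133/  0 159/118/  0 116/ 98/ 59  94/105/ 93  85/108/ 93
168 148/153/147 138/145/138 115/128/117 103/109/ 77 127/108/ 29 127/ 96/  7 104/ 76/ 10  95/ 70/  7  72/ 68/ 32  51/ 88/ 61  49/102/ 71
169  58/ 93/ 72  57/ 94/ 72  52/ 93/ 68  50/ 88/ 58  56/ 69/ 35  49/ 43/ 19  37/ 31/ 20  45/ 40/ 18  43/ 58/ 33  39/ 74/ 50  40/ 78/ 55
```

The pointer is about 3.3–4 mm short of the index in the averaged top image: red at column 206.25, against about 205.2 when aligned. I'll wind forward 54° (3 mm) and measure again.

```bash
python3 arc.py .6033 .0481 .0353 .57836 .02323 585 -6 9 2
```

```text
[[0.0027, -0.0025, 0, 0, 0, 0], [0.0056, -0.0047, 0, 0, 0, 0], [0.0088, -0.0065, 0, 0, 0, 0], [0.0122, -0.008, 0, 0, 0, 0], [0.0157, -0.0092, 0, 0, 0, 0], [0.0193, -0.0099, 0, 0, 0, 0], [0.023, -0.0103, 0, 0, 0, 0], [0.0267, -0.0103, 0, 0, 0, 0], [0.0304, -0.0099, 0, 0, 0, 0], [0.0304, -0.0099, 0, 0, 0, 0], [0.0304, -0.0099, 0, 0, 0, 0]]
end cmd 0.56846 0.05363 ang 531.0
```

{"name": "apply_moves", "arguments": {
  "moves": [
    [0.0027, -0.0025, 0, 0, 0, 0],
    [0.0056, -0.0047, 0, 0, 0, 0],
    [0.0088, -0.0065, 0, 0, 0, 0],
    [0.0122, -0.008, 0, 0, 0, 0],
    [0.0157, -0.0092, 0, 0, 0, 0],
    [0.0193, -0.0099, 0, 0, 0, 0],
    [0.023, -0.0103, 0, 0, 0, 0],
    [0.0267, -0.0103, 0, 0, 0, 0],
    [0.0304, -0.0099, 0, 0, 0, 0],
    [0.0304, -0.0099, 0, 0, 0, 0],
    [0.0304, -0.0099, 0, 0, 0, 0]
  ]
}}

```text
t: 21.92
tcp_pos: [0.5681, 0.0526, 0.1119]
tool_rot: [-3.141, 0.001, 1.571]
ft_force: [-1.9, -4.0, 10.1]
width: 0.198
```

```bash
python3 st.py 531
python3 - <<'E'
from off import *
s=bot.sense()['tcp_pos']; print('ang',360+np.degrees(np.arctan2(s[1]-.0481,s[0]-.6033))%360)
for n,r in(('side',(165,200,225,245)),('top',(190,145,225,175))):
    cs=[bot.read_camera(n) for _ in range(10)]; c=cs[0]; c['img']=np.mean([k['img'] for k in cs],0).round().astype(np.uint8)
    np.savez(f'pics/{n}10.npz',**c); o=off(c,n); print(n,*o)
    a=cv2.cvtColor(c['img'],cv2.COLOR_RGB2BGR)[r[1]:r[3],r[0]:r[2]]; cv2.imwrite(f'pics/z{n}10.png',cv2.resize(a,None,fx=12 if n=='side' else 18,fy=12 if n=='side' else 18,interpolation=cv2.INTER_CUBIC))
I=c['img'].astype(int)
for v in range(156,170): print(v,' '.join('%3d/%3d/%3d'%tuple(I[v,u]) for u in range(201,212)))
E
```

```text
[0.56811 0.05257 0.11186] [-1.88 -3.96 10.08] Frad 1.24 Ftan(ccw) 4.21 21.925 [-0.66  0.4  -0.05]
ang 532.7527667081799
side [ 198.98  221.13  635.6   207.07  227.03 1696.5 ] -4.55 [0.5599 0.1564 0.036 ] [0.5235 0.1617 0.036 ]
top [ 205.53  157.41  382.    206.4   166.05 1842.  ] -0.83 [0.5605 0.1544 0.036 ] [0.5264 0.1559 0.04  ]
156 114/114/117 108/108/110 111/103/106 126/ 97/100 135/ 91/ 93 144/ 82/ 83 116/ 75/ 76  74/ 70/ 71  60/ 64/ 64  57/ 62/ 61  53/ 60/ 57
157  68/ 70/ 71  62/ 64/ 63  68/ 56/ 55 109/ 41/ 39 141/ 32/ 28 156/ 30/ 26 116/ 43/ 38  56/ 64/ 53  45/ 76/ 58  46/ 81/ 61  50/ 85/ 65
158  41/ 56/ 48  42/ 70/ 54  50/ 77/ 58  82/ 54/ 40 133/ 26/ 19 134/ 28/ 22  90/ 52/ 45  69/ 88/ 73  75/108/ 87  88/122/101 111/139/122
159  66/ 95/ 77  73/106/ 86  80/114/ 94  90/ 99/ 87 122/ 65/ 60 117/ 70/ 65 133/131/126 175/179/174 189/194/189 193/197/192 200/204/200
160 176/182/177 188/192/189 176/182/178 180/179/177 175/144/143 139/106/104 176/173/171 213/211/211 210/208/208 204/202/201 216/214/214
161 213/212/213 218/216/217 216/214/215 215/211/212 185/165/165 133/108/107 180/175/176
[... 436 characters left out ...]
/136/119 120/147/131
165  80/113/ 93  93/121/104 116/138/117 158/153/ 83 193/156/ 16 163/121/  0 170/125/  0 163/128/ 40 163/158/141 186/189/186 193/196/194
166 187/190/186 189/192/189 192/193/187 194/178/131 204/161/ 34 184/135/  0 186/136/  0 176/131/ 24 156/140/116 165/163/161 162/162/161
167 218/217/215 208/207/205 188/186/182 172/156/120 190/147/ 34 184/135/  0 166/120/  0 145/105/  2 108/ 92/ 60  93/104/ 93  85/107/ 92
168 148/153/147 138/146/138 115/127/116 102/109/ 78 120/ 99/ 30 117/ 86/  7  95/ 68/  8  89/ 65/  6  67/ 62/ 29  47/ 78/ 55  45/ 91/ 64
169  59/ 93/ 72  57/ 94/ 72  52/ 93/ 68  50/ 88/ 58  54/ 67/ 34  46/ 40/ 18  34/ 28/ 18  43/ 38/ 16  41/ 52/ 30  34/ 65/ 44  36/ 68/ 49
```

View pics/zside10.png

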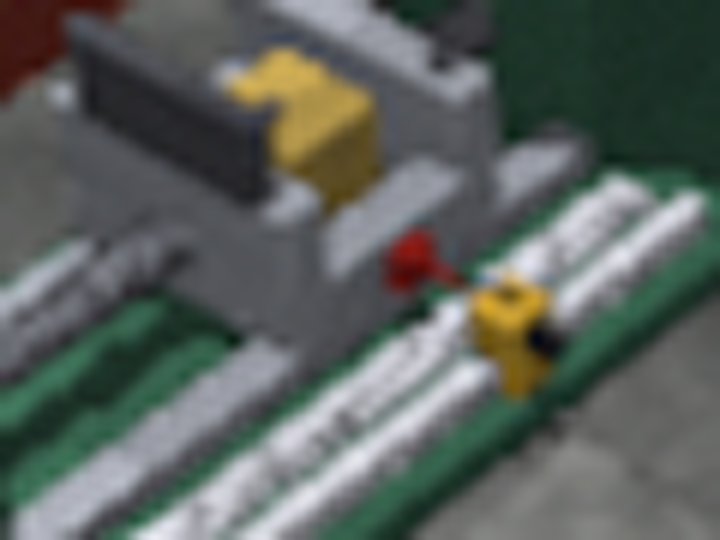

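View pics/ztop10.png

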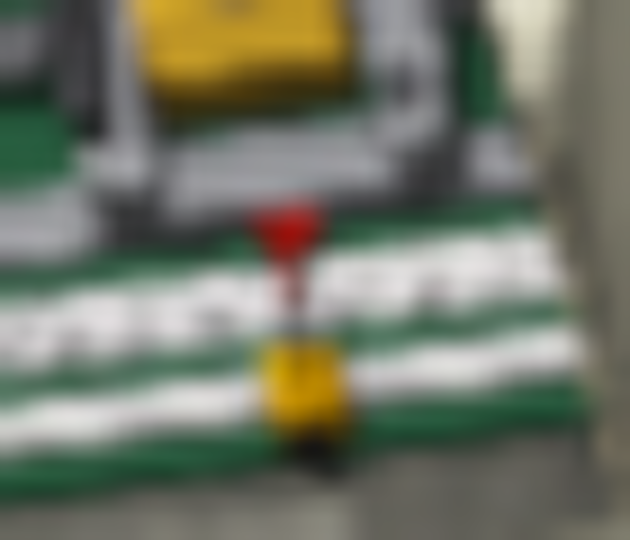

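Run:
```python
from off import *
c=dict(np.load('pics/side10.npz')); I=c['img'].astype(int)
for v in range(217,231): print(v,' '.join('%3d/%3d/%3d'%tuple(I[v,u]) for u in range(196,212)))
print('thin pointer R-G centroid per row, top')
for k,d in((0,None),(5,4.65),(6,.64),(9,-3.01),(10,0)):
    I=dict(np.load(f'pics/top{k}.npz'))['img'].astype(float); o=[]
    for v in range(156,163):
        w=np.clip(I[v,194:214,0]-np.maximum(I[v,194:214,1],I[v,194:214,2])-4,0,None); u=np.arange(194,214); o.append((round((w*u).sum()/max(w.sum(),1),2),round(w.sum())))
    print(k,d,o)
```

```text
217 143/147/157 146/149/158 148/153/161 141/146/154 116/120/127  90/ 93/ 99  75/ 77/ 81  78/ 80/ 84  78/ 80/ 85  80/ 83/ 88  94/ 96/102  90/ 91/ 98  70/ 71/ 76  68/ 82/ 79  53/ 84/ 69  75/106/ 92
218 147/150/159 150/155/164 136/142/151  97/104/111  74/ 79/ 84  77/ 81/ 86  77/ 78/ 83  79/ 81/ 86  79/ 79/ 85  79/ 80/ 85  75/ 76/ 81  66/ 68/ 72  58/ 76/ 70  52/ 90/ 72  77/112/ 95 151/166/164
219 146/150/159 127/132/140 111/ 92/ 97 116/ 49/ 50 106/ 53/ 54  86/ 73/ 76  76/ 79/ 84  74/ 76/ 81  73/ 74/ 78  74/ 73/ 79  66/ 71/ 73  51/ 75/ 65  58/ 95/ 78 105/127/119 144/151/153 187/190/197
220 111/115/122 106/ 80/ 84 129/ 36/ 33 139/ 27/ 22 115/ 29/ 26  82/ 61/ 63  76/ 82/ 87  70/ 71/ 78  70/ 70/ 75  65/ 80/ 77  51/ 86/ 69  78/110/ 96 148/164/161 194/197/203 188/187/195 161/161/168
221  78/ 74/ 78  92/ 41/ 43 117/ 24/ 20 119/ 26/ 23 114/ 25/ 20  92/ 55/ 58  70/ 77/ 82  64/ 67/ 72  57/ 75/ 69  50/ 90/ 72  77/114/ 98 150/166/166 205/210/218 220/220/230 180/181/188 144/144/150
222  74/ 69/ 73  77/ 35/ 36  81/ 16/ 14  79/ 12/ 11  88/ 16/ 13 108/ 39/ 40  98/ 55/ 57  58/ 71/ 62  60/100/ 82 136/154/
[... 1938 characters left out ...]
at64(203.73), 194), (np.float64(204.31), 48), (np.float64(204.47), 73), (np.float64(204.53), 96), (np.float64(204.55), 40)]
6 0.64 [(np.float64(204.97), 110), (np.float64(205.05), 327), (np.float64(205.24), 200), (np.float64(205.43), 88), (np.float64(205.52), 84), (np.float64(205.53), 91), (np.float64(205.53), 34)]
9 -3.01 [(np.float64(206.47), 154), (np.float64(206.12), 332), (np.float64(206.23), 213), (np.float64(206.49), 111), (np.float64(206.54), 87), (np.float64(206.55), 69), (np.float64(206.48), 23)]
10 0 [(np.float64(205.68), 154), (np.float64(205.49), 368), (np.float64(205.56), 263), (np.float64(205.45), 96), (np.float64(205.52), 56), (np.float64(205.57), 37), (np.float64(205.5), 8)]
```

The thin pointer and index line are collinear to within about 0.2 px in the top view, with estimates from -0.2 to -0.8 mm. I'll trim forward by 7° (0.4 mm).

```bash
python3 arc.py .6033 .0481 .0353 .56846 .05363 531 -3.5 2 2
```

```text
[[0.0021, 0.0004, 0, 0, 0, 0], [0.0042, 0.0009, 0, 0, 0, 0], [0.0042, 0.0009, 0, 0, 0, 0], [0.0042, 0.0009, 0, 0, 0, 0]]
end cmd 0.56936 0.05783 ang 524.0
```

{"name": "apply_moves", "arguments": {
  "moves": [
    [0.0021, 0.0004, 0, 0, 0, 0],
    [0.0042, 0.0009, 0, 0, 0, 0],
    [0.0042, 0.0009, 0, 0, 0, 0],
    [0.0042, 0.0009, 0, 0, 0, 0]
  ]
}}

```text
t: 23.42
tcp_pos: [0.5689, 0.0566, 0.1118]
tool_rot: [-3.141, 0.001, 1.571]
ft_force: [-3.5, -4.0, 12.0]
width: 0.199
```

```bash
python3 st.py 524
python3 - <<'E'
from off import *
s=bot.sense()['tcp_pos']; print('ang',360+np.degrees(np.arctan2(s[1]-.0481,s[0]-.6033))%360)
n='top'
cs=[bot.read_camera(n) for _ in range(10)]; c=cs[0]; c['img']=np.mean([k['img'] for k in cs],0).round().astype(np.uint8)
np.savez(f'pics/{n}11.npz',**c); o=off(c,n); print(n,*o)
I=c['img'].astype(float); o=[]
for v in range(156,163):
    w=np.clip(I[v,194:214,0]-np.maximum(I[v,194:214,1],I[v,194:214,2])-4,0,None); u=np.arange(194,214); o.append((round((w*u).sum()/max(w.sum(),1),2),round(w.sum())))
print(o)
r=(190,145,225,175); a=cv2.cvtColor(c['img'],cv2.COLOR_RGB2BGR)[r[1]:r[3],r[0]:r[2]]; cv2.imwrite('pics/ztop11.png',cv2.resize(a,None,fx=18,fy=18,interpolation=cv2.INTER_CUBIC))
E
```

```text
[0.56885 0.05661 0.11185] [-3.45 -3.97 12.  ] Frad 2.23 Ftan(ccw) 4.76 23.425 [-0.78  0.47  0.01]
ang 526.118363130588
top [ 205.49  157.36  350.8   206.41  166.05 1850.25] -0.69 [0.5607 0.1545 0.036 ] [0.5264 0.1559 0.04  ]
[(np.float64(205.46), 125), (np.float64(205.38), 374), (np.float64(205.52), 244), (np.float64(205.45), 83), (np.float64(205.49), 79), (np.float64(205.56), 63), (np.float64(205.5), 16)]
```

View pics/ztop11.png

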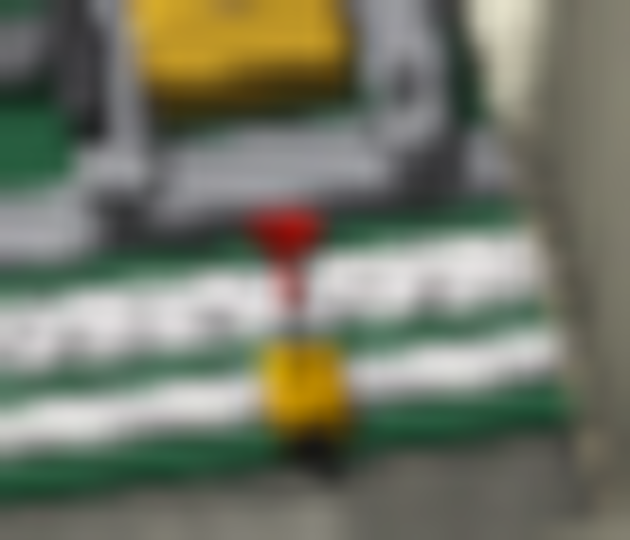

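Estimates now run from 0 to -0.6 mm. One last small trim of 4° (0.2 mm), then release by opening in place and rising straight up.

{"name": "apply_moves", "arguments": {
  "moves": [
    [0.0012, 0.0003, 0, 0, 0, 0],
    [0.0024, 0.0005, 0, 0, 0, 0],
    [0.0024, 0.0005, 0, 0, 0, 0],
    [0.0024, 0.0005, 0, 0, 0, 0]
  ]
}}

```text
t: 24.42
tcp_pos: [0.5694, 0.0589, 0.1119]
tool_rot: [-3.141, 0.001, 1.571]
ft_force: [-2.8, -4.3, 10.4]
width: 0.196
```

```bash
python3 st.py 520
python3 - <<'E'
from cell import bot
import numpy as np
s=bot.sense()['tcp_pos']; print('ang',360+np.degrees(np.arctan2(s[1]-.0481,s[0]-.6033))%360)
E
```

```text
[0.5694  0.05893 0.11185] [-2.75 -4.34 10.42] Frad 1.1 Ftan(ccw) 5.02 24.425 [-0.82  0.5   0.01]
ang 522.2874995389709
```

{"name": "apply_moves", "arguments": {
  "moves": [
    [0, 0, 0, 0, 0, 0],
    [0, 0, 0, 0, 0, 0],
    [0, 0, 0, 0, 0, 0],
    [0, 0, 0, 0, 0, 0],
    [0, 0, 0, 0, 0, 0],
    [0, 0, -0.02, 0, 0, 0],
    [0, 0, -0.06, 0, 0, 0],
    [0, 0, -0.11, 0, 0, 0],
    [0, 0, -0.16, 0, 0, 0],
    [0, 0, -0.2, 0, 0, 0],
    [0, 0, -0.2, 0, 0, 0]
  ],
  "fingers": 70
}}

```text
t: 25.8
tcp_pos: [0.5717, 0.06, 0.315]
tool_rot: [3.135, -0.001, 1.571]
ft_force: [-0.2, -0.5, -0.5]
width: 0.697
```

{"name": "apply_moves", "arguments": {
  "moves": [
    [-0.05, 0, 0, 0, 0, 0],
    [-0.1, 0, 0, 0, 0, 0],
    [-0.15, 0, 0, 0, 0, 0],
    [-0.2, 0, 0, 0, 0, 0],
    [-0.24, 0, 0, 0, 0, 0],
    [-0.26, 0, 0, 0, 0, 0],
    [-0.26, 0, 0, 0, 0, 0]
  ]
}}

```text
t: 26.68
tcp_pos: [0.5696, -0.2008, 0.3103]
tool_rot: [-3.14, -0.001, 1.569]
ft_force: [0.8, 0.3, -0.2]
width: 0.699
```

Run:
```python
from off import *
s=bot.sense(); print(s['t'],s['tcp_pos'],s['ft_force'],s['width'])
for n,r in(('side',(135,160,245,250)),('top',(165,120,260,180))):
    cs=[bot.read_camera(n) for _ in range(10)]; c=cs[0]; c['img']=np.mean([k['img'] for k in cs],0).round().astype(np.uint8)
    np.savez(f'pics/{n}12.npz',**c); o=off(c,n); print(n,*o)
    a=cv2.cvtColor(c['img'],cv2.COLOR_RGB2BGR)[r[1]:r[3],r[0]:r[2]]; cv2.imwrite(f'pics/z{n}12.png',cv2.resize(a,None,fx=6.5 if n=='side' else 8,fy=6.5 if n=='side' else 8,interpolation=cv2.INTER_CUBIC))
I=c['img'].astype(float); o=[]
for v in range(156,163):
    w=np.clip(I[v,194:214,0]-np.maximum(I[v,194:214,1],I[v,194:214,2])-4,0,None); u=np.arange(194,214); o.append((round((w*u).sum()/max(w.sum(),1),2),round(w.sum())))
print(o)
```

```text
26.675 [ 0.56956891 -0.20081313  0.31032373] [ 0.77304146  0.31036443 -0.20525314] 0.6992873161506177
side [ 198.77  221.09  708.6   207.04  226.83 1804.25] -3.73 [0.5605 0.1566 0.036 ] [0.5241 0.1611 0.036 ]
top [ 205.28  157.51  409.8   206.42  166.04 2118.25] 0.2 [0.5603 0.1553 0.036 ] [0.5264 0.1558 0.04  ]
[(np.float64(205.51), 143), (np.float64(205.25), 387), (np.float64(205.3), 256), (np.float64(205.42), 132), (np.float64(205.47), 95), (np.float64(205.52), 62), (np.float64(205.45), 11)]
```

View pics/zside12.png

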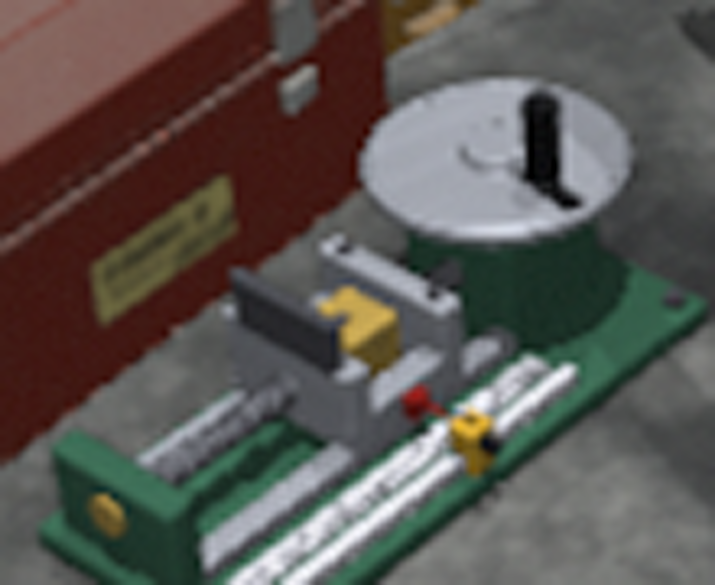

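View pics/ztop12.png

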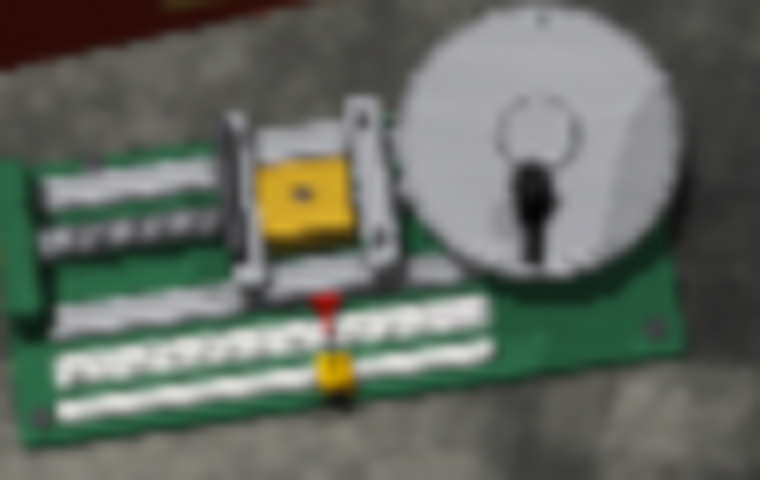

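Run:
```python
from off import *
c=dict(np.load('pics/top12.npz')); s=dict(np.load('pics/side12.npz'))
for nm,k,u,v,z in(('top cap',c,165+532/8-.5,120+178/8-.5,.146),('slot end',c,165+534/8-.5,120+255/8-.5,.098),('side cap',s,135+541/6.5-.5,160+100/6.5-.5,.146)):
    p=onz(k,u,v,z); print(nm,p.round(4),np.degrees(np.arctan2(p[1]-.0495,p[0]-.6025)))
for nm,k,b in(('nut',c,(195,138,211,152)),):
    print([ (n,onz(c,165+u/8-.5,120+v/8-.5,z).round(4)) for n,u,v,z in(('nut front',258,200,.06),('nut rear',352,200,.06),('front lug',245,200,.06),('rear lug',365,185,.06))])
bot.close_job()
```

```text
top cap [0.5678 0.0551 0.146 ] 170.84295793965745
slot end [0.5483 0.059  0.098 ] 170.05721963047682
side cap [0.5654 0.0578 0.146 ] 167.3577519745732
[('nut front', array([0.6066, 0.1777, 0.06  ])), ('nut rear', array([0.5996, 0.1357, 0.06  ])), ('front lug', array([0.6076, 0.1835, 0.06  ])), ('rear lug', array([0.6057, 0.1288, 0.06  ]))]
the job is handed in; nothing more can be done
```

The pointer is back on the index with the screw's slack taken up forward, and the job is handed in at about 28 s of the 72 s allowed.

- **Winding back:** I gripped the crank handle tangentially and wound it anticlockwise until the pointer was about 6 mm behind the index. That figure comes from the crank angle; the arm hid the pointer from the top camera there. The side view looked consistent but was not measured.
- **Winding forward:** I wound it clockwise through the 72° of slack, then about 126° more with 4–5 N of forward load on the handle. I released it and moved the arm clear.
- **Handle pin:** The radial force I read at each stop peaked at 5.2 N, against the 12 N limit. It stayed below 3 N once I had corrected the crank circle by feel.

**Last checks**
- **Pointer position:** After release, the averaged top image puts the pointer within about ±0.3 mm of the index. Its flange reads about -0.2 mm, its thin part about +0.3 mm and the centroid method +0.2 mm.
- **Side view disagrees:** It gave -3.7 mm for the same pose. I put that aside because that view depends strongly on the clip's assumed height.
- **Slack:** The nut appears to bear on the front lug, but at this image resolution that is only rough. The forward load just before release supports it.
- **Handle angle:** It reads 167–171° in the images against 162° when held. I put the difference down to pixel error and the axis position used. If real, it would be up to about 0.5 mm of nut back-off.
- **Surroundings:** The arm stayed clear of the things around the stop and ended in free air. I did not re-measure the bystanders.

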